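Index the slanted board holder to the soldering station and plug in its interlock key

ROBOT

A 7-joint arm with a two-finger parallel gripper is mounted at the origin on the work surface. World frame = base frame: x ahead of the robot, y to its left, z up, the work surface at z = 0. Lengths are in m, angles in degrees, forces in N, time in s.
With the tool pointing down it reaches from about 0.425 to 0.875 m from the base axis. Payload 4.7 kg.
Tool frame: the origin (TCP) lies between the finger pads; the fingertips stand 8 mm ahead of it and the grasp point (between the pads) lies 11 mm behind it; z points along the fingers, y is the line along which they close (so a half turn about z gives the same grasp; the last joint's range is limited). The gripper opens to 85 mm and grips with 20 to 120 N. Pads are 22 mm wide; open, the fingers measure 114 mm over their backs; the gripper's body (76 mm by 85 mm) begins 54 mm behind the grasp point. The pads swing forward as they close: fully open they stand 13 mm farther back than shut.
Start: joints at [-71.9, 18.392, -4.016, 83.108, 1.295, 78.541, -3.26], TCP at [0.193, 0.621, 0.215] pointing down, gripper open.
Joint ranges: [-163.93, 163.93], [-17.29, 119.83], [-79.2, 71.16], [3.27, 140.29], [-89.18, 269.18], [5.43, 117.66], [-154.24, 154.24]. Speed limits (degrees/s): [147.25, 147.25, 180, 180, 180, 180, 180].

INTERFACE

Orientations are given as a 3x3 rotation matrix whose columns are the frame's x, y, z axes.
In Python, from station import arm gives the robot as it stands.
- The arm moves only by the tool move_arm, never from a script. Its argument "rows" is a list of rows, each an object of numbers: "tx", "ty", "tz": the shift along the tool's x, y, z each as a share of 0.15 m, from -1 to 1; "rx", "ry", "rz": the turn, a rotation vector about the tool's x, y, z each as a share of 120 degrees, from -1 to 1. A call has 1 to 10 rows; each row shifts and turns the commanded pose from where the row before left it, along the tool's axes as they then stand; what a row does not reach is not made up. A row lasts 1/12 s, in which the tool goes at most 41.7 mm and 7.16 degrees, less where a joint would pass 70% of its speed; a pose out of reach is approached as far as the arm can. A call with a number of a shift or a turn outside -1 to 1 is refused whole. A call with a gripper value outside its range is refused whole. "hand" is the closure, from 0 (fully open) to 1 (shut), set as the call begins (left out, the last holds). The fingers move at their own pace and stop on an object; "newtons" is the grip in N (left out, the last holds). Time passes only in rows, so rows that do not move let the fingers close. It gives the time, the measured TCP pose, the force, the opening and the grip force at its end, in the units of the state.
- arm.state(): the state, without advancing time (a new reading comes with each control period).
- arm.snapshot(name): name is "side" or "top" or "wrist"; returns the picture (420x560x3 uint8, blue, green, red); there is no depth.
- arm.get_calibration(name): a dict with "K" (3x3 intrinsics, pixels), "cam_to_world" (4x4, takes a point from camera to world coordinates). Camera axes: x right, y up, looking along -z (the intrinsics and any distortion apply to the point x, -y, -z); pixel columns grow to the right and rows downward; lengths in m; the calibration is good to about 2 mm. A picture is of the moment at which its call begins: read the wrist's pose just before it. get_calibration takes no time and is no camera call; for the wrist camera it gives the pose at the moment of the call.
- arm.finish_job(): hands the job in; it is judged then, once.
The state is a dict: "time": time; "joint_pos": joint angles; "qd": joint speeds; "effort": joint torques, N m; "ee_pos": TCP position; "eef_rot": TCP orientation; "force": force on the tool from outside, world axes, zero at the start; "moment": the same for the moment, N m; "gripper_width": finger opening in m; "grasp_force": force on a finger pad.
Only numpy, scipy, OpenCV 4.12 (cv2) and the standard library are available. Lean on these libraries where they do the work, as an engineer would, in place of code of your own. Each camera call takes 0.05 s, during which the arm holds its last target. There are 200 camera calls.

TASK

Bring the slanted board holder round to its soldering station: lift the sprung plunger by its black knob, swing the arm anticlockwise until the plunger finds the next notch of the ring, and let it drop fully home there so that the head is locked. Only then take the tongue key from its wooden rest and push it straight down, fully home, into the slot of the interlock switch, and let go of it. Leave the spare case, the screwdriver and the meter where they lie.

Things in the scene. Friction and masses are not known exactly. Their poses are not given: they have to be found in the camera images.
- indexer: Slanted board holder, grey steel, fixed. Origin: centre of the underside of its 220 x 220 mm base; its -x side is the front, to which the round face (238 mm) leans 30 deg. An aluminium head (136 mm) on the face carries a grey case with a green board (80 x 58 mm, top 46 mm above the ring) and has one arm with a black plunger knob at its end.
- lamp (a point): Middle of the lamp tube of the holder: 26 mm thick, 330 mm long, level along the holder's y, 287 mm above the bench on two posts at its ends. It hangs almost straight above the knob's path (about 33 mm to the rear), so a hand pointing straight down cannot reach the knob: come along the slanted axis, from the front.
- pivot (a point): Centre of the slanted face, level with the top of the steel index ring, 130 mm above the bench; fixed. z: the axis the head turns about, pointing up and out of the face, 30 deg from vertical. The ring (158 to 226 mm across) lies under the end of the arm; its openings are the wide loading slot and, anticlockwise from it, one radial notch 13 mm wide, the soldering station.
- knob (a point): Centre of the plunger's black knob, a plain cylinder 30 mm across, 34 mm long, 95 mm from the head's axis. z: its axis, parallel to pivot z. x: outward from the pivot. y: the way it goes when the head turns anticlockwise. With the plunger home it is 47 mm above the ring top and 33 mm above the arm's top (arm 44 mm wide); a 22 mm collar under the knob stands 12 mm above the arm.
- head (a joint): Turn of the head, rad, anticlockwise from above positive, stops at -0.15 and 1.5. Starts near 0 with the plunger in the wide loading slot (40 mm of play or so). Friction (about 3 N at the knob) holds it where left. The station's notch is at 0.80 to 1.20: the ring is reset for each job and its setting is not reported. From 0.55 to 0.72 the ring is always plain.
- plunger (a joint): Lift of the plunger along its axis, m: 0 fully home, stop at 0.020. A spring presses it down, 6 N at home, 12 N at the top. The 10 mm pin with round nose reaches 10 mm into the ring: lift it over 10 mm to turn. Let go over plain ring it rides there (0.010); slid sideways, with the knob free to fall, it snaps down into the notch and locks the head (under 2 mm play each way).
- key_mid (a point): Tongue key, 110 g or so: middle of its black handle, 16 mm thick (x), 60 mm wide (y), 42 mm tall. Below it a steel flange 22 x 44 x 6 mm and a steel tongue 5 mm thick (x), 24 mm wide (y), 30 mm long, pointing to -z. This point is 58 mm above the tongue's tip, 28 mm above the flange's underside. It starts upright in the rest, flange on the wood. Both ways round are alike.
- rest: Wooden rest block 80 x 100 mm, 45 mm high, fixed, with a slot in its top in which the key stands. Origin: centre of its underside.
- slot (a point): Centre of the slot's mouth on top of the interlock switch, a black block 46 x 60 mm, 70 mm high, on a steel foot plate, fixed. Slot 7.5 mm (along x) by 26.5 mm (along y), 36 mm deep, straight down, with 2 mm chamfers. The key is home when its flange lies on the switch's top: its key_mid is then 28 mm above this point.
- spare_case: Bystander: open grey plastic case with a green board, 115 x 75 x 42 mm, loose. Origin: centre of its underside.
- screwdriver: Bystander: screwdriver with a green handle, 170 mm, lying along its x, loose. Origin: under its middle.
- meter: Bystander: orange hand-held meter 85 x 150 x 36 mm, lying, loose. Origin: centre of its underside.
Things that resemble listed ones, but are neither listed nor needed, are in the scene too. Of the things shaped like the part that bears key_mid, the black one is meant.

How it is judged:
By the outcome, as a careful person would: the job done as asked, in the order asked, and still so for the second after the job is handed in, with the robot touching nothing.
It also fails if it takes over 58 s, if anything falls off the work surface, if the arm or the gripper's body presses on something with over 40 N, if the wrist force passes 120 N, or if a joint passes its speed limit or range.

## Working session

There is one attempt and no reset: what is moved stays moved. The work goes in short steps, Python scripts to look and compute and a tool call to move; the robot and the scene stay as the last step left them, time stands still between calls to the robot, and variables do not carry over. Pictures are saved under pics/ and viewed, at most 10 in all, crops included, and the job is handed in when it is done.

Besides the shell and the picture viewer there is one more tool, called after "Call:" by a JSON object that holds its "method" and its "body". move_arm: Moves the arm, as the interface text tells. Its arguments: {"type":"object","properties":{"rows":{"type":"array","items":{"type":"object","properties":{"tx":{"type":"number","minimum":-1,"maximum":1},"ty":{"type":"number","minimum":-1,"maximum":1},"tz":{"type":"number","minimum":-1,"maximum":1},"rx":{"type":"number","minimum":-1,"maximum":1},"ry":{"type":"number","minimum":-1,"maximum":1},"rz":{"type":"number","minimum":-1,"maximum":1}}}},"hand":{"type":"number"},"newtons":{"type":"number"}},"required":["rows"]}

```bash
mkdir -p pics; ls
python3 - <<'E'
from station import arm
import cv2,numpy as np
for n in ("top","side"):
    im=arm.snapshot(n); c=arm.get_calibration(n)
    cv2.imwrite(f"pics/{n}0.png",im); print(n,np.round(c["K"],1).tolist(),np.round(c["cam_to_world"],3).tolist(),[k for k in c])
print(arm.state())
E
```

```text
pics
top [[450.3, 0.0, 279.7], [0.0, 450.3, 212.5], [0.0, 0.0, 1.0]] [[0.021, 0.994, -0.108, 0.417], [-1.0, 0.023, 0.015, -0.072], [0.017, 0.108, 0.994, 1.522], [0.0, 0.0, 0.0, 1.0]] ['K', 'cam_to_world']
side [[487.2, 0.0, 275.2], [0.0, 487.2, 216.8], [0.0, 0.0, 1.0]] [[-0.99, 0.07, -0.124, 0.351], [-0.142, -0.564, 0.813, 1.13], [-0.013, 0.823, 0.568, 1.022], [0.0, 0.0, 0.0, 1.0]] ['K', 'cam_to_world']
{'time': 0.1, 'joint_pos': array([-71.89982805,  18.43431677,  -4.01510126,  83.16851533,
         1.29487144,  78.54178759,  -3.2605234 ]), 'qd': array([ 0.00070783, -0.09559779, -0.01965982, -0.15617357, -0.06767958,
        0.04942925, -0.06042798]), 'effort': array([ 2.46520831e-04, -4.94876146e+01, -3.83582292e-01, -3.15210128e+01,
        1.30219947e-02,  7.38798233e-03,  1.93040728e-05]), 'ee_pos': array([0.19310831, 0.6201092 , 0.21443318]), 'eef_rot': array([[-9.54804815e-01,  2.97233219e-01, -4.22903891e-04],
       [ 2.97233504e-01,  9.54803333e-01, -1.68522013e-03],
       [-9.71133574e-05, -1.73475750e-03, -9.99998491e-01]]), 'force': array([ 0.05220795, -0.17450699,  0.2513522 ]), 'moment': array([-0.0091111 ,  0.01292203, -0.00757077]), 'grasp_force': 0.0, 'gripper_width': 0.08578468483949671}
```

View pics/top0.png

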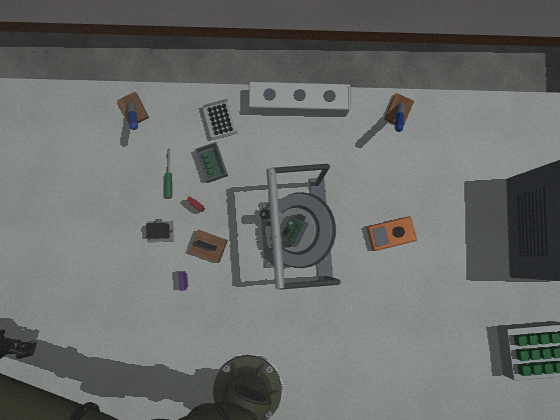

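View pics/side0.png

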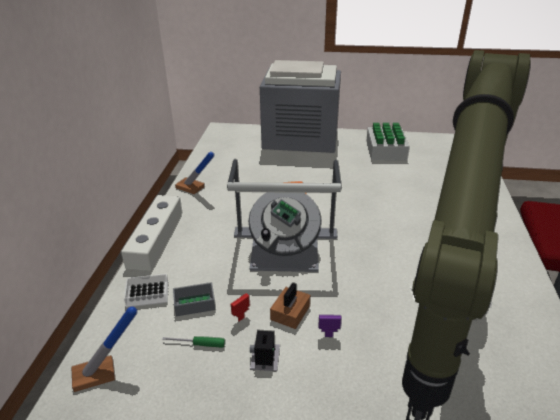

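The top view shows the holder's lamp at (275,228) with the knob at (265,213). The key in its wooden rest is at (205,246) and the switch at (158,230). In the side view the knob is at (266,235), the key at (290,296) and the switch at (264,348).

Things that could be mistaken for the key, by top-view pixel:
- black key in the rest (205,246)
- red one (195,204)
- purple one (180,280)

I choose the black one in the rest. For the knob, the only black cylinder on the head's arm is at (265,213). The blue-handled irons are not it.

Run:
```python
import cv2,numpy as np
t=cv2.imread("pics/top0.png");s=cv2.imread("pics/side0.png")
f=lambda im,x,y,w,h:cv2.resize(im[y:y+h,x:x+w],(400,300),interpolation=cv2.INTER_CUBIC)
a=np.vstack([np.hstack([f(t,230,155,120,90+50)if 0 else f(t,225,155,120,90),f(s,220,170,120,90)]),np.hstack([f(t,135,205,100,75),f(s,230,275,120,90)])])
a=np.clip(a.astype(float)*1.4,0,255).astype(np.uint8)
cv2.imwrite("pics/c1.png",a)
```

```text
(no output)
```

View pics/c1.png

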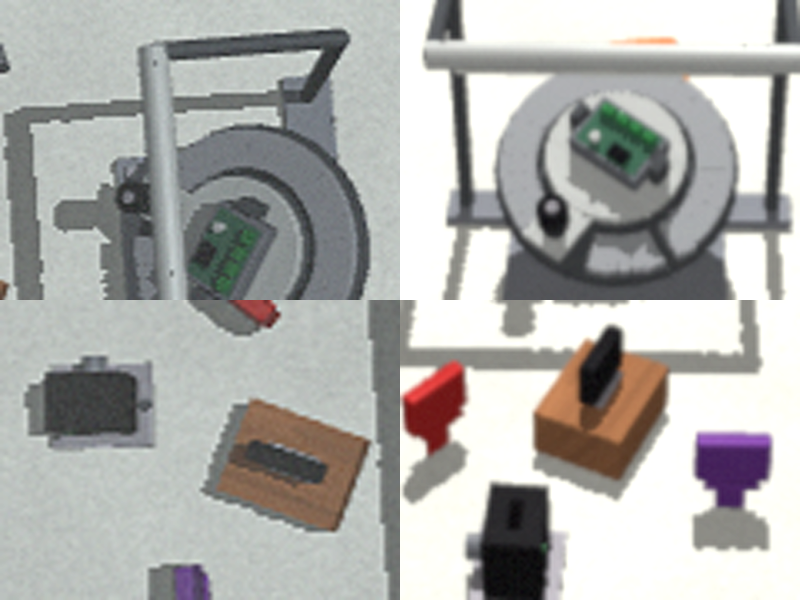

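Crop read. The black key stands in the wooden rest, slot tilted about 15° in the image. The switch top is at top-view (158,230) with its slot visible in the side view. The knob's top face is at top (264.6,213.5) and side (265.3,230.9). There is a likely notch line at side (299,243).

```bash
cat > h.py <<'E'
from station import arm
import cv2,numpy as np
def ray(c,u,v):
    K=c["K"];M=c["cam_to_world"];d=np.array([(u-K[0][2])/K[0][0],-(v-K[1][2])/K[1][1],-1.])
    d=np.array(M)[:3,:3]@d; return np.array(M)[:3,3],d/np.linalg.norm(d)
def onz(c,u,v,z):
    o,d=ray(c,u,v); return o+d*(z-o[2])/d[2]
def tri(c1,p1,c2,p2):
    o,d=ray(c1,*p1);p,e=ray(c2,*p2)
    s=np.linalg.lstsq(np.c_[d,-e],p-o,rcond=None)[0]; a=o+d*s[0];b=p+e*s[1]
    return (a+b)/2,np.linalg.norm(a-b)
def proj(c,P):
    M=np.linalg.inv(c["cam_to_world"]);q=M[:3,:3]@P+M[:3,3];K=c["K"]
    return np.array([K[0][0]*q[0]/-q[2]+K[0][2],K[1][1]*-q[1]/-q[2]+K[1][2]])
np.set_printoptions(precision=4,suppress=True)
E
python3 - <<'E'
from h import *
T=arm.get_calibration("top");S=arm.get_calibration("side")
t=cv2.imread("pics/top0.png");s=cv2.imread("pics/side0.png")
for n,c,ps in(("top",T,[(270,168.5),(279,288)]),("side",S,[(228,187.5),(340,188)])):
    for p in ps: print("lamp",n,onz(c,*p,.287))
print("knobtop",tri(T,(264.6,213.5),S,(265.3,230.9)))
def blobs(im,c,roi,lo,hi,z,nm):
    x,y,w,h=roi;m=cv2.inRange(cv2.cvtColor(im[y:y+h,x:x+w],cv2.COLOR_BGR2HSV),lo,hi)
    k=max(cv2.findContours(m,0,1)[0],key=cv2.contourArea)+np.array([x,y])
    r=cv2.minAreaRect(k);b=cv2.boxPoints(r);print(nm,r,"world c",onz(c,*r[0],z));
    q=np.array([onz(c,*p,z)for p in b]);print(np.diff(q,axis=0)[:2,:2]*1e3)
blobs(t,T,(186,226,50,42),(3,90,40),(25,255,255),.045,"rest")
blobs(t,T,(140,215,35,30),(0,0,0),(180,255,55),.07,"switch")
blobs(t,T,(192,235,28,20),(0,0,0),(180,100,58),.094,"key")
E
```

```text
lamp top [ 0.6747 -0.0609  0.287 ]
lamp top [ 0.3461 -0.0929  0.287 ]
lamp side [ 0.6692 -0.0538  0.287 ]
lamp side [ 0.346 -0.09   0.287]
knobtop (array([ 0.5624, -0.0464,  0.1453]), np.float64(0.0017425245477925202))
rest ((208.10218811035156, 245.71897888183594), (31.098617553710938, 24.178321838378906), 19.983104705810547) world c [0.4639 0.1373 0.045 ]
[[ 74.7186 -23.8278]
 [-32.7055 -96.7376]]
switch ((157.0, 230.5), (15.0, 22.0), 90.0) world c [0.5084 0.2995 0.07  ]
[[  1.5798 -70.5241]
 [-48.2845  -2.2991]]
key ((205.85003662109375, 244.95001220703125), (20.55480194091797, 5.059643268585205), 18.434947967529297) world c [0.4646 0.1375 0.094 ]
[[ 15.2422  -4.4177]
 [-19.1637 -62.2118]]
```

```bash
cat >> h.py <<'E'
from scipy.spatial.transform import Rotation as Ro
from scipy.linalg import expm,logm
def T_(R,p): M=np.eye(4);M[:3,:3]=R;M[:3,3]=p;return M
def plan(Rt,pt,N,cur=None):
    s=arm.state(); C=T_(s["eef_rot"],s["ee_pos"]) if cur is None else T_(*cur)
    X=expm(np.real(logm(np.linalg.inv(C)@T_(Rt,pt)))/N)
    r=Ro.from_matrix(X[:3,:3]).as_rotvec(degrees=True)
    print(N,"rows t",(X[:3,3]/.15).round(4),"mm",np.linalg.norm(X[:3,3]).round(4)*1e3,"r",(r/120).round(4),"deg",np.linalg.norm(r).round(2))
yaw=.103; P=np.array([.520,-.151,.130])
def setg():
    f=np.array([-np.sin(yaw),np.cos(yaw),0]);a=np.array([np.cos(yaw),np.sin(yaw),0]);z=np.array([0,0,1.])
    zp=.5*f+.8660254*z; d=.8660254*f-.5*z; return zp,d,a
def knob(phi,lift=0):   # phi>0 = clockwise side of front (rad); anticlockwise decreases phi
    zp,d,a=setg(); e=np.cos(phi)*d+np.sin(phi)*a; t=np.cross(zp,e)
    return np.c_[e,-t,-zp],P+(.047+lift)*zp+.095*e
E
python3 - <<'E'
from h import *
R,k=knob(np.radians(32.4)); print(k,R,sep="\n")
plan(R,k-.13*R[:,2],20)
E
```

```text
[ 0.5611 -0.0533  0.1306]
[[ 0.4578  0.8876  0.0514]
 [ 0.7824 -0.3748 -0.4974]
 [-0.4222  0.2679 -0.866 ]]
20 rows t [-0.263   0.0202  0.0595] mm 40.599999999999994 r [ 0.0042 -0.0135  0.0403] deg 5.12
```

Call:
{"method": "move_arm", "body": {"rows": [{"tx": -0.263, "ty": 0.02, "tz": 0.05, "rx": 0.004, "ry": -0.0135, "rz": 0.04}, {"tx": -0.263, "ty": 0.02, "tz": 0.05, "rx": 0.004, "ry": -0.0135, "rz": 0.04}, {"tx": -0.263, "ty": 0.02, "tz": 0.05, "rx": 0.004, "ry": -0.0135, "rz": 0.04}, {"tx": -0.263, "ty": 0.02, "tz": 0.05, "rx": 0.004, "ry": -0.0135, "rz": 0.04}, {"tx": -0.263, "ty": 0.02, "tz": 0.05, "rx": 0.004, "ry": -0.0135, "rz": 0.04}, {"tx": -0.263, "ty": 0.02, "tz": 0.05, "rx": 0.004, "ry": -0.0135, "rz": 0.04}, {"tx": -0.263, "ty": 0.02, "tz": 0.05, "rx": 0.004, "ry": -0.0135, "rz": 0.04}, {"tx": -0.263, "ty": 0.02, "tz": 0.05, "rx": 0.004, "ry": -0.0135, "rz": 0.04}], "hand": 0}}

```text
time: 0.77
ee_pos: [0.4667, 0.4622, 0.1866]
eef_rot: [[-0.542, 0.829, 0.138], [0.808, 0.559, -0.186], [-0.231, 0.01, -0.973]]
force: [0.0, 0.3, -0.0]
gripper_width: 0.0851
grasp_force: 0.0
```

Run:
```python
from h import *
R,k=knob(np.radians(32.4)); 
s=arm.state();print(s["ee_pos"],s["eef_rot"],s["joint_pos"])
plan(R,k-.13*R[:,2],14)
cv2.imwrite("pics/w1.png",arm.snapshot("wrist"));c=arm.get_calibration("wrist");print(c["cam_to_world"],c["K"][0][0])
```

```text
[0.4667 0.4622 0.1866] [[-0.5418  0.8291  0.1376]
 [ 0.8081  0.5589 -0.1859]
 [-0.231   0.0105 -0.9729]] [-62.2324  22.4364  10.5317  82.672    9.0176  79.0597 -20.4504]
14 rows t [-0.2235  0.0177  0.0563] mm 34.7 r [ 0.0037 -0.0116  0.0345] deg 4.4
[[ 0.837  -0.4728 -0.2755  0.4171]
 [ 0.5471  0.7342  0.4021  0.5395]
 [ 0.0121 -0.4873  0.8732  0.3257]
 [ 0.      0.      0.      1.    ]] 317.2988046082504
```

Call:
{"method": "move_arm", "body": {"rows": [{"tx": -0.2235, "ty": 0.018, "tz": 0.056, "rx": 0.004, "ry": -0.0116, "rz": 0.0345}, {"tx": -0.2235, "ty": 0.018, "tz": 0.056, "rx": 0.004, "ry": -0.0116, "rz": 0.0345}, {"tx": -0.2235, "ty": 0.018, "tz": 0.056, "rx": 0.004, "ry": -0.0116, "rz": 0.0345}, {"tx": -0.2235, "ty": 0.018, "tz": 0.056, "rx": 0.004, "ry": -0.0116, "rz": 0.0345}, {"tx": -0.2235, "ty": 0.018, "tz": 0.056, "rx": 0.004, "ry": -0.0116, "rz": 0.0345}, {"tx": -0.2235, "ty": 0.018, "tz": 0.056, "rx": 0.004, "ry": -0.0116, "rz": 0.0345}, {"tx": -0.2235, "ty": 0.018, "tz": 0.056, "rx": 0.004, "ry": -0.0116, "rz": 0.0345}]}}

```text
time: 1.4
ee_pos: [0.5713, 0.2472, 0.2003]
eef_rot: [[-0.048, 0.99, 0.134], [0.93, 0.093, -0.356], [-0.365, 0.108, -0.925]]
force: [0.6, 0.8, -0.3]
gripper_width: 0.0849
grasp_force: 0.0
```

Run:
```python
from h import *
R,k=knob(np.radians(32.4)); 
s=arm.state();print(s["ee_pos"],s["joint_pos"])
plan(R,k-.13*R[:,2],7)
cv2.imwrite("pics/w2.png",arm.snapshot("wrist"));c=arm.get_calibration("wrist");np.savez("w2.npz",K=c["K"],cam_to_world=c["cam_to_world"]);print(proj(c,k),proj(c,P))
a=cv2.hconcat([cv2.imread("pics/w1.png")[:,:],cv2.imread("pics/w2.png")])
cv2.imwrite("pics/w12.png",cv2.resize(a,(800,300)))
```

```text
[0.5713 0.2472 0.2003] [-55.4501  19.6533  21.4106  87.9871  14.8446  79.6367 -34.1038]
7 rows t [-0.2238  0.0175  0.0568] mm 34.7 r [ 0.0033 -0.0115  0.0347] deg 4.41
[245.4961 380.1704] [215.5462 414.8757]
```

View pics/w12.png

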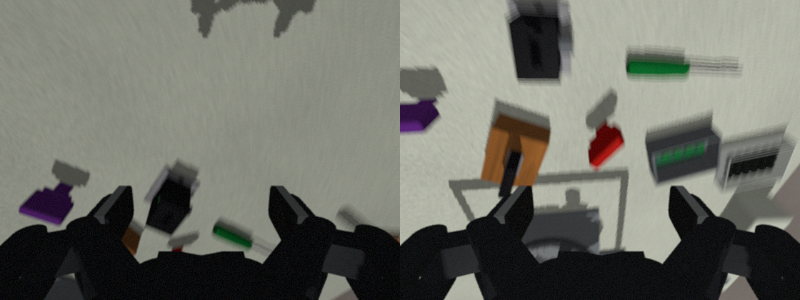

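Both wrist views are blurred. The second shows the switch, rest with key, red decoy and the holder's lower edge between the fingers at the bottom. I'll continue to the standoff.

Call:
{"method": "move_arm", "body": {"rows": [{"tx": -0.2235, "ty": 0.018, "tz": 0.056, "rx": 0.004, "ry": -0.0116, "rz": 0.0345}, {"tx": -0.2235, "ty": 0.018, "tz": 0.056, "rx": 0.004, "ry": -0.0116, "rz": 0.0345}, {"tx": -0.2235, "ty": 0.018, "tz": 0.056, "rx": 0.004, "ry": -0.0116, "rz": 0.0345}, {"tx": -0.2235, "ty": 0.018, "tz": 0.056, "rx": 0.004, "ry": -0.0116, "rz": 0.0345}, {"tx": -0.2235, "ty": 0.018, "tz": 0.056, "rx": 0.004, "ry": -0.0116, "rz": 0.0345}, {"tx": -0.2235, "ty": 0.018, "tz": 0.056, "rx": 0.004, "ry": -0.0116, "rz": 0.0345}, {"tx": -0.2, "ty": 0.018, "tz": 0.056, "rx": 0.004, "ry": -0.0116, "rz": 0.0345}, {}, {}, {}]}}

```text
$.rows[7]: bad value
```

Run:
```python
from h import *
R,k=knob(np.radians(32.4)); zp=-R[:,2]
s=arm.state();print(s["ee_pos"],s["joint_pos"])
plan(R,k-.13*R[:,2],7)
im=arm.snapshot("wrist");cv2.imwrite("pics/w3.png",im);c=arm.get_calibration("wrist");np.savez("w3.npz",K=c["K"],cam_to_world=c["cam_to_world"]);print(proj(c,k),proj(c,P))
for r in(.079,.113,.119):
  for a in np.arange(-90,91,6):
    q=knob(np.radians(a))[0][:,0]*r+P; cv2.circle(im,tuple(int(v)for v in proj(c,q)),1,(0,0,255),-1)
for h in(-.017,.017): cv2.circle(im,tuple(int(v)for v in proj(c,k+h*zp)),2,(0,255,255),-1)
cv2.imwrite("pics/w3o.png",cv2.resize(np.clip(im*1.5,0,255).astype(np.uint8),(800,600)))
```

```text
[0.5739 0.2383 0.202 ] [-55.2212  19.523   21.8648  88.1203  15.1077  79.7478 -34.2024]
7 rows t [-0.2154  0.0154  0.0552] mm 33.4 r [ 0.0033 -0.011   0.0339] deg 4.29
[244.7343 382.2708] [214.5405 416.8003]
```

View pics/w3o.png

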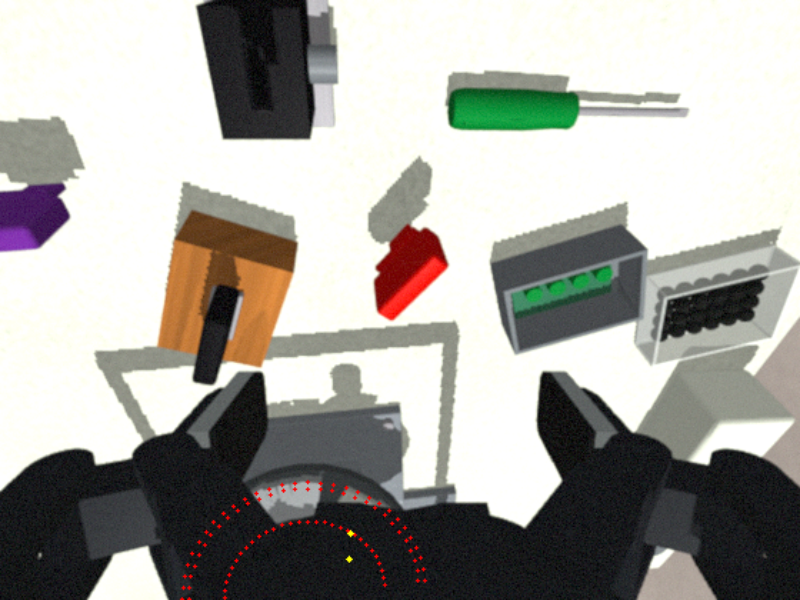

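The move was refused because empty rows aren't allowed, so this view is from the old spot. It shows the switch slot at about (258,65) and the key handle at (215,330), both sharp and useful later. Moving on.

Call:
{"method": "move_arm", "body": {"rows": [{"tx": -0.2155, "ty": 0.0155, "tz": 0.055, "rx": 0.003, "ry": -0.011, "rz": 0.034}, {"tx": -0.2155, "ty": 0.0155, "tz": 0.055, "rx": 0.003, "ry": -0.011, "rz": 0.034}, {"tx": -0.2155, "ty": 0.0155, "tz": 0.055, "rx": 0.003, "ry": -0.011, "rz": 0.034}, {"tx": -0.2155, "ty": 0.0155, "tz": 0.055, "rx": 0.003, "ry": -0.011, "rz": 0.034}, {"tx": -0.2155, "ty": 0.0155, "tz": 0.055, "rx": 0.003, "ry": -0.011, "rz": 0.034}, {"tx": -0.2155, "ty": 0.0155, "tz": 0.055, "rx": 0.003, "ry": -0.011, "rz": 0.034}, {"tx": -0.2155, "ty": 0.0155, "tz": 0.055, "rx": 0.003, "ry": -0.011, "rz": 0.034}, {"tx": 0}, {"tx": 0}, {"tx": 0}]}}

```text
$.rows[7]: bad value
```

Run:
```python
from h import *
R,k=knob(np.radians(32.4)); zp=-R[:,2]
s=arm.state();print(s["ee_pos"],s["joint_pos"])
plan(R,k-.13*R[:,2],1)
im=arm.snapshot("wrist");cv2.imwrite("pics/w4.png",im);c=arm.get_calibration("wrist");np.savez("w4.npz",K=c["K"],cam_to_world=c["cam_to_world"]);print(proj(c,k),proj(c,P))
for r in(.079,.113,.119):
  for a in np.arange(-90,91,6):
    q=knob(np.radians(a))[0][:,0]*r+P; cv2.circle(im,tuple(int(v)for v in proj(c,q)),1,(0,0,255),-1)
for h in(-.017,.017): cv2.circle(im,tuple(int(v)for v in proj(c,k+h*zp)),2,(0,255,255),-1)
cv2.imwrite("pics/w4o.png",cv2.resize(np.clip(im*1.5,0,255).astype(np.uint8),(800,600)))
```

```text
[0.5733 0.2412 0.2017] [-55.2711  19.5493  21.7336  88.0507  14.9702  79.6989 -34.0483]
1 rows t [-1.5205 -0.2263  0.2792] mm 234.4 r [ 0.023  -0.0789  0.2395] deg 30.38
[244.4492 385.0748] [213.9725 419.3353]
```

View pics/w4o.png

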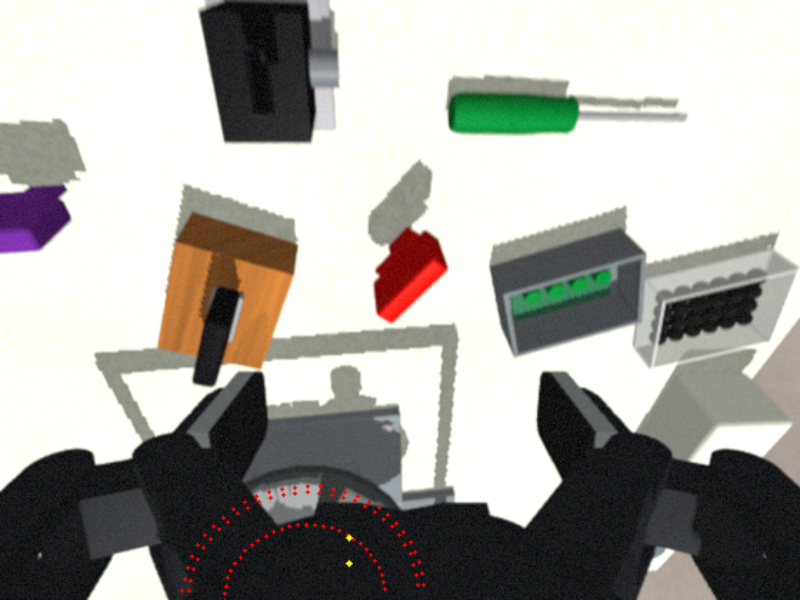

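The wait rows were refused again, so this is the same view. I'll give all six fields and check each result before viewing.

Call:
{"method": "move_arm", "body": {"rows": [{"tx": -0.2155, "ty": 0.0155, "tz": 0.055, "rx": 0.003, "ry": -0.011, "rz": 0.034}, {"tx": -0.2155, "ty": 0.0155, "tz": 0.055, "rx": 0.003, "ry": -0.011, "rz": 0.034}, {"tx": -0.2155, "ty": 0.0155, "tz": 0.055, "rx": 0.003, "ry": -0.011, "rz": 0.034}, {"tx": -0.2155, "ty": 0.0155, "tz": 0.055, "rx": 0.003, "ry": -0.011, "rz": 0.034}, {"tx": -0.2155, "ty": 0.0155, "tz": 0.055, "rx": 0.003, "ry": -0.011, "rz": 0.034}, {"tx": -0.2155, "ty": 0.0155, "tz": 0.055, "rx": 0.003, "ry": -0.011, "rz": 0.034}, {"tx": -0.2155, "ty": 0.0155, "tz": 0.055, "rx": 0.003, "ry": -0.011, "rz": 0.034}, {"tx": 0, "ty": 0, "tz": 0, "rx": 0, "ry": 0, "rz": 0}, {"tx": 0, "ty": 0, "tz": 0, "rx": 0, "ry": 0, "rz": 0}]}}

```text
time: 2.3
ee_pos: [0.5551, 0.0211, 0.2408]
eef_rot: [[0.446, 0.893, 0.06], [0.793, -0.363, -0.489], [-0.415, 0.266, -0.87]]
force: [0.5, -0.0, -0.2]
gripper_width: 0.0853
grasp_force: 0.0
```

```bash
cat > look.py <<'E'
from h import *
import sys
def look(n,phi):
    R,k=knob(np.radians(phi)); zp=-R[:,2]
    im=arm.snapshot("wrist");cv2.imwrite(f"pics/{n}.png",im);c=arm.get_calibration("wrist");np.savez(n+".npz",K=c["K"],cam_to_world=c["cam_to_world"])
    for r in(.079,.113,.119):
      for a in np.arange(-90,91,6):
        q=knob(np.radians(a))[0][:,0]*r+P; cv2.circle(im,tuple(int(v)for v in proj(c,q)),1,(0,0,255),-1)
    for h in(-.017,.017): cv2.circle(im,tuple(int(v)for v in proj(c,k+h*zp)),2,(0,255,255),-1)
    cv2.imwrite(f"pics/{n}o.png",cv2.resize(np.clip(im*1.5,0,255).astype(np.uint8),(800,600)))
    plan(R,k-.13*R[:,2],1)
E
python3 -c "
from look import *
look('w5',32.4);print(arm.state()['joint_pos'])"
```

```text
1 rows t [-0.0714  0.0268  0.021 ] mm 11.9 r [ 0.0021 -0.0061  0.0072] deg 1.16
[-51.5565  10.1243  31.2207  97.6493  23.6919  81.6777 -51.0303]
```

View pics/w5o.png

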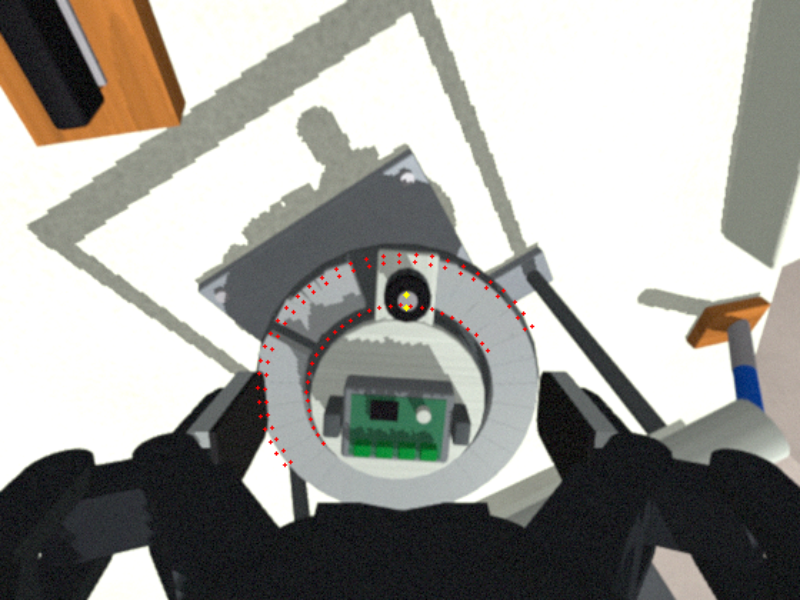

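The wrist view is clear. The knob's top face is at (407,297), the head case at (398,415), and the loading slot at the arm. The notch is the dark radial slot from (275,325) to (318,347). Next I fit the ring circle and find the notch angle in the ring plane.

Run:
```python
from h import *
from scipy.optimize import least_squares
im=cv2.GaussianBlur(cv2.cvtColor(cv2.imread("pics/w5.png"),cv2.COLOR_BGR2GRAY),(3,3),0).astype(float)
c=dict(np.load("w5.npz")); zp,d,a=setg()
def samp(q):
    u,v=proj(c,q); return cv2.remap(im.astype(np.float32),np.float32([[u]]),np.float32([[v]]),1)[0,0]
def dirn(p): return np.cos(p)*d+np.sin(p)*a
off=np.zeros(2)
for it in range(4):
  C=P+off[0]*d+off[1]*a; pts=[]
  rs=np.arange(.100,.128,.0005)
  for ph in np.radians(np.r_[70:150:3,-110:-65:3,45:70:3]):
    pr=np.array([samp(C+r*dirn(ph)) for r in rs]); g=np.diff(pr); i=np.argmin(g)
    if g[i]<-6: pts.append([ph,(rs[i]+rs[i+1])/2])
  pts=np.array(pts); xy=np.c_[np.cos(pts[:,0]),np.sin(pts[:,0])]*pts[:,1:]
  f=least_squares(lambda v:np.hypot(xy[:,0]-v[0],xy[:,1]-v[1])-v[2],[0,0,.115],loss="soft_l1",f_scale=.001)
  off+=f.x[:2]; print(len(pts),"off",off,"r",f.x[2],"med res",np.median(abs(f.fun)))
C=P+off[0]*d+off[1]*a;print("P",C)
for r in(.095,.100,.105):
  print(r,[(int(p),int(samp(C+r*dirn(np.radians(p))))) for p in range(-60,20,2)])
# knob top: dark disc centroid / bright? print tri from pixel
o,dd=ray(c,407/1.4286,297/1.4286); h=.064
t=((C+h*zp-o)@zp)/(dd@zp);q=o+t*dd-C-h*zp; print("knobtop polar",np.linalg.norm(q),np.degrees(np.arctan2(q@a,q@d)))
```

```text
41 off [ 0.0041 -0.002 ] r 0.11537814672808527 med res 0.001115902065308455
42 off [ 0.0047 -0.0025] r 0.1158727267025679 med res 0.0010249376137076022
42 off [ 0.0045 -0.0021] r 0.11543185462714999 med res 0.0010719881947754972
42 off [ 0.0046 -0.0022] r 0.1154460921032759 med res 0.0010898740528568693
P [ 0.5174 -0.1472  0.1277]
0.095 [(-60, 117), (-58, 117), (-56, 117), (-54, 117), (-52, 114), (-50, 115), (-48, 117), (-46, 117), (-44, 118), (-42, 118), (-40, 116), (-38, 117), (-36, 118), (-34, 111), (-32, 78), (-30, 64), (-28, 45), (-26, 37), (-24, 58), (-22, 77), (-20, 87), (-18, 112), (-16, 87), (-14, 78), (-12, 78), (-10, 78), (-8, 78), (-6, 84), (-4, 104), (-2, 112), (0, 118), (2, 119), (4, 110), (6, 107), (8, 106), (10, 114), (12, 110), (14, 51), (16, 38), (18, 36)]
0.1 [(-60, 116), (-58, 117), (-56, 117), (-54, 116), (-52, 116), (-50, 117), (-48, 117), (-46, 117), (-44, 117), (-42, 118), (-40, 116), (-38, 116), (-36, 118), (-34, 117), (-32, 101), (-30, 66), (-28, 47), (-26, 36), (-24, 62), (-22, 78), (-20, 78), (-18, 103), (-16, 117), (-14, 112), (-12, 94), (-10, 79), (-8, 94), (-6, 110), (-4, 117), (-2, 118), (0, 118), (2, 118), (4, 118), (6, 119), (8, 118), (10, 118), (12, 113), (14, 52), (16, 38), (18, 39)]
0.105 [(-60, 118), (-58, 117), (-56, 118), (-54, 117), (-52, 115), (-50, 117), (-48, 116), (-46, 116), (-44, 116), (-42, 116), (-40, 117), (-38, 117), (-36, 116), (-34, 117), (-32, 105), (-30, 65), (-28, 45), (-26, 38), (-24, 66), (-22, 79), (-20, 106), (-18, 117), (-16, 117), (-14, 116), (-12, 117), (-10, 110), (-8, 112), (-6, 117), (-4, 118), (-2, 117), (0, 118), (2, 118), (4, 118), (6, 119), (8, 117), (10, 119), (12, 112), (14, 50), (16, 40), (18, 40)]
knobtop polar 0.09933384461679072 34.987257075909675
```

```bash
sed -i 's/P=np.array(.*$/P=np.array([.5172,-.147,.130])/' h.py
python3 - <<'E'
from h import *
R,k=knob(np.radians(35.5)); zp=-R[:,2]; print(k)
plan(R,k+.04*zp,6)
plan(R,k-.009*zp,3,(R,k+.04*zp))
E
```

```text
[ 0.5628 -0.0513  0.132 ]
6 rows t [-0.0106  0.0058  0.1012] mm 15.299999999999999 r [ 0.0003 -0.001   0.0055] deg 0.67
3 rows t [-0.     -0.      0.1089] mm 16.299999999999997 r [ 0. -0.  0.] deg 0.0
```

Call:
{"method": "move_arm", "body": {"rows": [{"tx": -0.0106, "ty": 0.0058, "tz": 0.101, "rx": 0.0003, "ry": -0.001, "rz": 0.0055}, {"tx": -0.0106, "ty": 0.0058, "tz": 0.101, "rx": 0.0003, "ry": -0.001, "rz": 0.0055}, {"tx": -0.0106, "ty": 0.0058, "tz": 0.101, "rx": 0.0003, "ry": -0.001, "rz": 0.0055}, {"tx": -0.0106, "ty": 0.0058, "tz": 0.101, "rx": 0.0003, "ry": -0.001, "rz": 0.0055}, {"tx": -0.0106, "ty": 0.0058, "tz": 0.101, "rx": 0.0003, "ry": -0.001, "rz": 0.0055}, {"tx": -0.0106, "ty": 0.0058, "tz": 0.101, "rx": 0.0003, "ry": -0.001, "rz": 0.0055}, {"tx": 0, "ty": 0, "tz": 0, "rx": 0, "ry": 0, "rz": 0}, {"tx": 0, "ty": 0, "tz": 0, "rx": 0, "ry": 0, "rz": 0}]}}

```text
time: 3.02
ee_pos: [0.5605, -0.0315, 0.1665]
eef_rot: [[0.504, 0.862, 0.051], [0.76, -0.416, -0.499], [-0.409, 0.29, -0.865]]
force: [0.5, 0.8, 1.0]
gripper_width: 0.0853
grasp_force: 0.0
```

Run:
```python
from look import *
look('w6',35.5)
R,k=knob(np.radians(35.5)); zp=-R[:,2]; print(k)
plan(R,k-.009*zp,4)
```

```text
1 rows t [-0.0015 -0.0013 -0.5962] mm 89.39999999999999 r [0.0006 0.0004 0.0003] deg 0.09
[ 0.5628 -0.0513  0.132 ]
4 rows t [-0.0002 -0.0006  0.0826] mm 12.4 r [0.0001 0.0001 0.0001] deg 0.02
```

View pics/w6o.png

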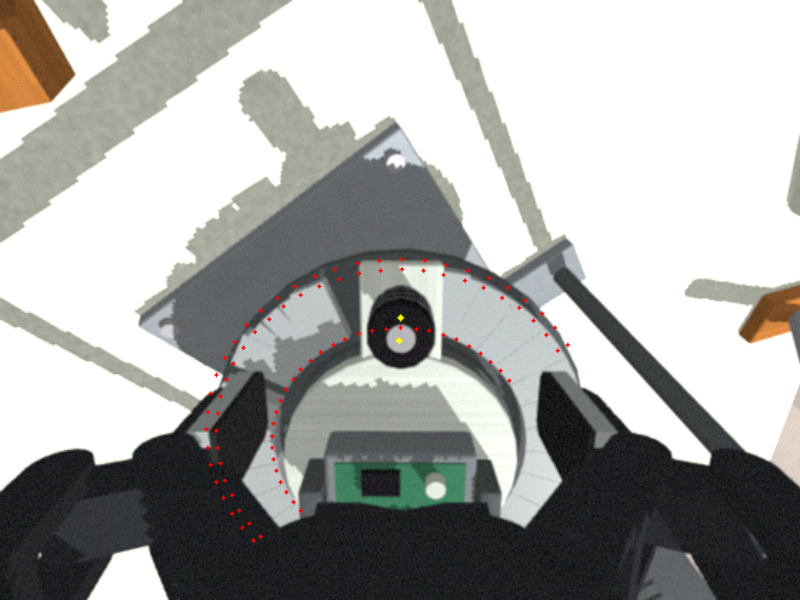

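The predicted knob points (yellow) fall on the knob's axis, with its top face at (400,338), and the pads sit at 265 and 540, so the hand is centred. Now I descend and grip.

Call:
{"method": "move_arm", "body": {"rows": [{"tx": 0, "ty": 0, "tz": 0.083, "rx": 0, "ry": 0, "rz": 0}, {"tx": 0, "ty": 0, "tz": 0.083, "rx": 0, "ry": 0, "rz": 0}, {"tx": 0, "ty": 0, "tz": 0.083, "rx": 0, "ry": 0, "rz": 0}, {"tx": 0, "ty": 0, "tz": 0.083, "rx": 0, "ry": 0, "rz": 0}, {"tx": 0, "ty": 0, "tz": 0, "rx": 0, "ry": 0, "rz": 0}, {"tx": 0, "ty": 0, "tz": 0, "rx": 0, "ry": 0, "rz": 0}]}}

```text
time: 3.57
ee_pos: [0.5636, -0.0569, 0.1246]
eef_rot: [[0.506, 0.861, 0.052], [0.76, -0.417, -0.499], [-0.408, 0.292, -0.865]]
force: [-1.1, 0.3, 0.5]
gripper_width: 0.0854
grasp_force: 0.0
```

Call:
{"method": "move_arm", "body": {"rows": [{"tx": 0, "ty": 0, "tz": 0, "rx": 0, "ry": 0, "rz": 0}, {"tx": 0, "ty": 0, "tz": 0, "rx": 0, "ry": 0, "rz": 0}, {"tx": 0, "ty": 0, "tz": 0, "rx": 0, "ry": 0, "rz": 0}, {"tx": 0, "ty": 0, "tz": 0, "rx": 0, "ry": 0, "rz": 0}, {"tx": 0, "ty": 0, "tz": 0, "rx": 0, "ry": 0, "rz": 0}, {"tx": 0, "ty": 0, "tz": 0, "rx": 0, "ry": 0, "rz": 0}, {"tx": 0, "ty": 0, "tz": 0, "rx": 0, "ry": 0, "rz": 0}, {"tx": 0, "ty": 0, "tz": 0, "rx": 0, "ry": 0, "rz": 0}], "hand": 1, "newtons": 40}}

```text
time: 4.23
ee_pos: [0.5632, -0.0573, 0.1246]
eef_rot: [[0.507, 0.86, 0.051], [0.76, -0.418, -0.498], [-0.407, 0.292, -0.865]]
force: [-3.0, 3.0, 5.5]
gripper_width: 0.0281
grasp_force: 39.3
```

Call:
{"method": "move_arm", "body": {"rows": [{"tx": 0, "ty": 0, "tz": -0.025, "rx": 0, "ry": 0, "rz": 0}, {"tx": 0, "ty": 0, "tz": -0.025, "rx": 0, "ry": 0, "rz": 0}, {"tx": 0, "ty": 0, "tz": -0.025, "rx": 0, "ry": 0, "rz": 0}, {"tx": 0, "ty": 0, "tz": -0.025, "rx": 0, "ry": 0, "rz": 0}, {"tx": 0, "ty": 0, "tz": 0, "rx": 0, "ry": 0, "rz": 0}, {"tx": 0, "ty": 0, "tz": 0, "rx": 0, "ry": 0, "rz": 0}]}}

```text
time: 4.73
ee_pos: [0.5624, -0.0506, 0.1366]
eef_rot: [[0.507, 0.86, 0.051], [0.759, -0.418, -0.499], [-0.408, 0.292, -0.865]]
force: [4.8, -1.7, -10.6]
gripper_width: 0.028
grasp_force: 40.2
```

Run:
```python
from h import *
zp,d,a=setg(); s=arm.state(); q=s["ee_pos"]-P
print("h",q@zp,"r",np.hypot(q@d,q@a),"phi",np.degrees(np.arctan2(q@a,q@d)),"F zp,d,a",s["force"]@zp,s["force"]@d,s["force"]@a)
R0=s["eef_rot"];p0=s["ee_pos"]
for n,ang in((5,-10),(10,-38)):
    Q=Ro.from_rotvec(zp*np.radians(-ang)).as_matrix()  # anticlockwise
    Q=Ro.from_rotvec(zp*np.radians(abs(ang))).as_matrix()
    plan(Q@R0,P+Q@q,n)
```

```text
h 0.0513308712520671 r 0.09353289148169232 phi 35.892533095681465 F zp,d,a -10.234177725416785 3.4466646775093737 4.56384522103723
5 rows t [-0.0003 -0.0218 -0.    ] mm 3.3 r [-0.      0.     -0.0167] deg 2.0
10 rows t [-0.0012 -0.0413 -0.    ] mm 6.2 r [-0.0001  0.     -0.0317] deg 3.8
```

Call:
{"method": "move_arm", "body": {"rows": [{"tx": -0.0003, "ty": -0.0218, "tz": 0, "rx": 0, "ry": 0, "rz": -0.0167}, {"tx": -0.0003, "ty": -0.0218, "tz": 0, "rx": 0, "ry": 0, "rz": -0.0167}, {"tx": -0.0003, "ty": -0.0218, "tz": 0, "rx": 0, "ry": 0, "rz": -0.0167}, {"tx": -0.0003, "ty": -0.0218, "tz": 0, "rx": 0, "ry": 0, "rz": -0.0167}, {"tx": -0.0003, "ty": -0.0218, "tz": 0, "rx": 0, "ry": 0, "rz": -0.0167}]}}

```text
time: 5.15
ee_pos: [0.5478, -0.0446, 0.1323]
eef_rot: [[0.348, 0.936, 0.051], [0.821, -0.278, -0.499], [-0.452, 0.216, -0.865]]
force: [5.5, -0.8, -11.8]
gripper_width: 0.0278
grasp_force: 40.2
```

```bash
cat > st.py <<'E'
from h import *
zp,d,a=setg(); s=arm.state(); q=s["ee_pos"]-P
print("h",q@zp,"r",np.hypot(q@d,q@a),"phi",np.degrees(np.arctan2(q@a,q@d)),"Ftool",s["force"]@s["eef_rot"],"w",s["gripper_width"],s["grasp_force"],"t",s["time"])
E
python3 st.py
```

```text
h 0.051355641489642605 r 0.09371139745147422 phi 25.909581190713208 Ftool [ 6.5854  2.788  10.8506] w 0.027799982912914082 40.19416272640228 t 5.15
```

Call:
{"method": "move_arm", "body": {"rows": [{"tx": 0, "ty": -0.0327, "tz": 0, "rx": 0, "ry": 0, "rz": -0.025}, {"tx": 0, "ty": -0.0327, "tz": 0, "rx": 0, "ry": 0, "rz": -0.025}, {"tx": 0, "ty": -0.0327, "tz": 0, "rx": 0, "ry": 0, "rz": -0.025}, {"tx": 0, "ty": -0.0327, "tz": 0, "rx": 0, "ry": 0, "rz": -0.025}, {"tx": 0, "ty": -0.0327, "tz": 0, "rx": 0, "ry": 0, "rz": -0.025}, {"tx": 0, "ty": -0.0327, "tz": 0, "rx": 0, "ry": 0, "rz": -0.025}, {"tx": 0, "ty": -0.0327, "tz": 0, "rx": 0, "ry": 0, "rz": -0.025}, {"tx": 0, "ty": -0.0327, "tz": 0, "rx": 0, "ry": 0, "rz": -0.025}, {"tx": 0, "ty": -0.0327, "tz": 0, "rx": 0, "ry": 0, "rz": -0.025}]}}

```text
time: 5.9
ee_pos: [0.5046, -0.0406, 0.1275]
eef_rot: [[-0.116, 0.992, 0.052], [0.857, 0.126, -0.499], [-0.502, -0.014, -0.865]]
force: [4.7, -2.9, -11.0]
gripper_width: 0.0281
grasp_force: 40.2
```

```bash
python3 st.py
```

```text
h 0.05136517565431191 r 0.09406067902816295 phi -0.9852499698591117 Ftool [ 2.481   4.4894 11.2208] w 0.028060807506775576 40.22908687591553 t 5.9
```

Call:
{"method": "move_arm", "body": {"rows": [{"tx": 0, "ty": 0, "tz": 0, "rx": 0, "ry": 0, "rz": 0}, {"tx": 0, "ty": 0, "tz": 0, "rx": 0, "ry": 0, "rz": 0}, {"tx": 0, "ty": 0, "tz": 0, "rx": 0, "ry": 0, "rz": 0}, {"tx": 0, "ty": 0, "tz": 0, "rx": 0, "ry": 0, "rz": 0}], "hand": 0.58}}

```text
time: 6.23
ee_pos: [0.5051, -0.0401, 0.1286]
eef_rot: [[-0.112, 0.992, 0.052], [0.858, 0.123, -0.499], [-0.502, -0.011, -0.865]]
force: [0.1, -0.4, -0.1]
gripper_width: 0.0359
grasp_force: 0.0
```

```bash
python3 st.py
```

```text
h 0.05255041225645238 r 0.09385470084207706 phi -0.6529981294732063 Ftool [-0.3026  0.0696  0.2465] w 0.03585444386302027 0.0 t 6.2333
```

Call:
{"method": "move_arm", "body": {"rows": [{"tx": 0, "ty": 0, "tz": 0.03, "rx": 0, "ry": 0, "rz": 0}, {"tx": 0, "ty": -0.0327, "tz": 0, "rx": 0, "ry": 0, "rz": -0.025}, {"tx": 0, "ty": -0.0327, "tz": 0, "rx": 0, "ry": 0, "rz": -0.025}, {"tx": 0, "ty": -0.0327, "tz": 0, "rx": 0, "ry": 0, "rz": -0.025}, {"tx": 0, "ty": -0.0327, "tz": 0, "rx": 0, "ry": 0, "rz": -0.025}, {"tx": 0, "ty": -0.0327, "tz": 0, "rx": 0, "ry": 0, "rz": -0.025}]}}

```text
time: 6.73
ee_pos: [0.4841, -0.0472, 0.1262]
eef_rot: [[-0.367, 0.928, 0.058], [0.795, 0.346, -0.498], [-0.482, -0.137, -0.865]]
force: [7.8, -1.2, -4.2]
gripper_width: 0.036
grasp_force: 3.7
```

```bash
python3 st.py
```

```text
h 0.048077287075819646 r 0.09355330870554701 phi -14.000935128521343 Ftool [-1.7982  7.4478  4.7053] w 0.03598051979311668 3.717036098241806 t 6.7333
```

Call:
{"method": "move_arm", "body": {"rows": [{"tx": 0, "ty": -0.0087, "tz": 0, "rx": 0, "ry": 0, "rz": -0.0067}, {"tx": 0, "ty": -0.0087, "tz": 0, "rx": 0, "ry": 0, "rz": -0.0067}, {"tx": 0, "ty": -0.0087, "tz": 0, "rx": 0, "ry": 0, "rz": -0.0067}, {"tx": 0, "ty": -0.0087, "tz": 0, "rx": 0, "ry": 0, "rz": -0.0067}, {"tx": 0, "ty": -0.0087, "tz": 0, "rx": 0, "ry": 0, "rz": -0.0067}, {"tx": 0, "ty": -0.0087, "tz": 0, "rx": 0, "ry": 0, "rz": -0.0067}, {"tx": 0, "ty": -0.0087, "tz": 0, "rx": 0, "ry": 0, "rz": -0.0067}, {"tx": 0, "ty": -0.0087, "tz": 0, "rx": 0, "ry": 0, "rz": -0.0067}]}}

```text
time: 7.4
ee_pos: [0.4754, -0.0502, 0.1284]
eef_rot: [[-0.467, 0.882, 0.059], [0.753, 0.432, -0.497], [-0.464, -0.187, -0.866]]
force: [7.8, 2.1, -0.5]
gripper_width: 0.036
grasp_force: 4.0
```

```bash
python3 st.py
```

```text
h 0.04892267549302611 r 0.09345429123825742 phi -19.79532882291475 Ftool [-1.7752  7.8989 -0.1307] w 0.0360360411744678 4.004534482955933 t 7.4
```

Call:
{"method": "move_arm", "body": {"rows": [{"tx": 0, "ty": -0.0087, "tz": 0, "rx": 0, "ry": 0, "rz": -0.0067}, {"tx": 0, "ty": -0.0087, "tz": 0, "rx": 0, "ry": 0, "rz": -0.0067}, {"tx": 0, "ty": -0.0087, "tz": 0, "rx": 0, "ry": 0, "rz": -0.0067}, {"tx": 0, "ty": -0.0087, "tz": 0, "rx": 0, "ry": 0, "rz": -0.0067}, {"tx": 0, "ty": -0.0087, "tz": 0, "rx": 0, "ry": 0, "rz": -0.0067}, {"tx": 0, "ty": -0.0087, "tz": 0, "rx": 0, "ry": 0, "rz": -0.0067}, {"tx": 0, "ty": -0.0087, "tz": 0, "rx": 0, "ry": 0, "rz": -0.0067}, {"tx": 0, "ty": -0.0087, "tz": 0, "rx": 0, "ry": 0, "rz": -0.0067}]}}

```text
time: 8.07
ee_pos: [0.4634, -0.0559, 0.13]
eef_rot: [[-0.564, 0.824, 0.053], [0.7, 0.511, -0.498], [-0.438, -0.244, -0.865]]
force: [2.2, 3.6, 1.8]
gripper_width: 0.0357
grasp_force: 1.7
```

```bash
python3 st.py
```

```text
h 0.048061781364950276 r 0.09427655257568732 phi -27.90426332508564 Ftool [ 0.4549  3.178  -3.2437] w 0.03566325186424534 1.7442983016371727 t 8.0667
```

Call:
{"method": "move_arm", "body": {"rows": [{"tx": 0, "ty": -0.0087, "tz": 0, "rx": 0, "ry": 0, "rz": -0.0067}, {"tx": 0, "ty": -0.0087, "tz": 0, "rx": 0, "ry": 0, "rz": -0.0067}, {"tx": 0, "ty": -0.0087, "tz": 0, "rx": 0, "ry": 0, "rz": -0.0067}]}}

```text
time: 8.32
ee_pos: [0.46, -0.0579, 0.131]
eef_rot: [[-0.599, 0.799, 0.053], [0.678, 0.541, -0.498], [-0.427, -0.262, -0.865]]
force: [3.2, 4.0, 3.8]
gripper_width: 0.0359
grasp_force: 2.6
```

```bash
python3 st.py
```

```text
h 0.04809736761014009 r 0.09433422633456165 phi -30.380679274504782 Ftool [-0.7695  3.7039 -5.0894] w 0.035920766209431014 2.5779949355637655 t 8.3167
```

Call:
{"method": "move_arm", "body": {"rows": [{"tx": 0, "ty": -0.0087, "tz": 0, "rx": 0, "ry": 0, "rz": -0.0067}, {"tx": 0, "ty": -0.0087, "tz": 0, "rx": 0, "ry": 0, "rz": -0.0067}, {"tx": 0, "ty": -0.0087, "tz": 0, "rx": 0, "ry": 0, "rz": -0.0067}]}}

```text
time: 8.57
ee_pos: [0.4571, -0.0598, 0.132]
eef_rot: [[-0.632, 0.773, 0.053], [0.654, 0.569, -0.498], [-0.415, -0.28, -0.866]]
force: [4.0, 5.2, 3.9]
gripper_width: 0.0358
grasp_force: 3.0
```

```bash
python3 st.py
```

```text
h 0.04817737880326343 r 0.09430615088777569 phi -32.60514031781661 Ftool [-0.7436  4.9969 -5.7231] w 0.0357892208623134 2.9642697534291074 t 8.5667
```

Run:
```python
from look import *
look('w7',-30)
```

```text
1 rows t [ 0.0015  0.031  -0.8588] mm 128.89999999999998 r [0.0006 0.0007 0.035 ] deg 4.2
```

View pics/w7o.png

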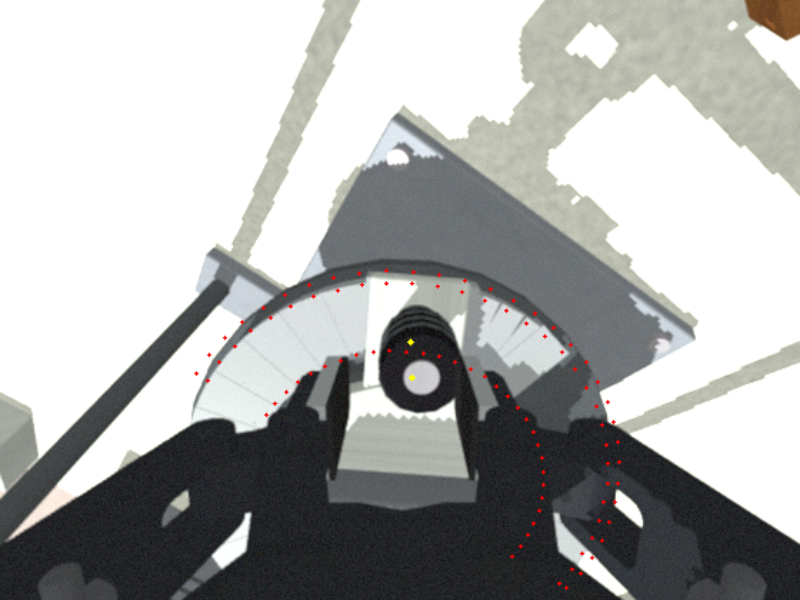

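```bash
cat > lift.py <<'E'
from h import *
import sys
# knob top: bright disc inside black ring; compare with predictions
def meas(n,u,v):
    im=cv2.cvtColor(cv2.imread(f"pics/{n}.png"),cv2.COLOR_BGR2GRAY); c=dict(np.load(n+".npz"))
    u,v=u/1.4286,v/1.4286
    row=im[int(round(v))];print("row",row[int(u)-40:int(u)+40].tolist())
    m=(im>70).astype(np.uint8);l,lab,stt,cen=cv2.connectedComponentsWithStats(m);i=lab[int(v),int(u)]
    print("disc",stt[i],cen[i]); uv=cen[i]
    zp,d,a=setg();o,dd=ray(c,*uv)
    for L in(0,.0025,.005,.0075,.010,.0125):
        h=.064+L;t=((P+h*zp-o)@zp)/(dd@zp);q=o+t*dd-P-h*zp;print(L,"r",np.linalg.norm(q).round(4),"phi",np.degrees(np.arctan2(q@a,q@d)).round(2),"f*30mm",(c["K"][0][0]*.030/(t*-(np.array(c['cam_to_world'])[:3,2]@dd))).round(2))
meas("w6",400,338);meas("w7",422,378)
E
python3 lift.py
```

```text
row [90, 87, 83, 80, 70, 50, 40, 44, 45, 45, 43, 49, 51, 88, 127, 150, 159, 131, 58, 20, 22, 17, 15, 18, 24, 22, 15, 25, 24, 12, 25, 71, 107, 120, 123, 120, 120, 120, 123, 121, 118, 120, 120, 120, 122, 121, 123, 123, 124, 123, 122, 96, 46, 18, 19, 23, 25, 20, 23, 11, 19, 18, 25, 21, 39, 102, 156, 167, 170, 148, 80, 44, 43, 41, 41, 48, 55, 72, 92, 110]
disc [270 227  21  20 321] [280.3396 236.838 ]
0 r 0.0962 phi 35.68 f*30mm 49.12
0.0025 r 0.0971 phi 35.68 f*30mm 49.8
0.005 r 0.098 phi 35.69 f*30mm 50.51
0.0075 r 0.0989 phi 35.69 f*30mm 51.23
0.01 r 0.0998 phi 35.69 f*30mm 51.97
0.0125 r 0.1007 phi 35.69 f*30mm 52.73
row [175, 189, 183, 185, 181, 179, 175, 178, 180, 151, 74, 37, 23, 26, 21, 29, 18, 27, 25, 26, 27, 27, 26, 23, 21, 21, 31, 75, 120, 139, 137, 138, 133, 134, 135, 135, 137, 134, 134, 130, 134, 136, 134, 135, 138, 139, 134, 139, 139, 136, 139, 133, 105, 41, 21, 28, 30, 23, 23, 26, 28, 19, 27, 23, 29, 33, 28, 22, 22, 22, 20, 15, 14, 39, 70, 86, 84, 85, 86, 86]
disc [282 252  26  24 494] [294.7045 263.7571]
0 r 0.0955 phi -28.3 f*30mm 61.16
0.0025 r 0.0966 phi -28.44 f*30mm 62.25
0.005 r 0.0978 phi -28.58 f*30mm 63.37
0.0075 r 0.0989 phi -28.72 f*30mm 64.54
0.01 r 0.1001 phi -28.85 f*30mm 65.75
0.0125 r 0.1012 phi -28.98 f*30mm 67.01
```

Measured knob: radius and disc size both match lift ≈ 0 at φ ≈ -28.3°, the notch's angle. I'll check that it is locked with a little more push.

Call:
{"method": "move_arm", "body": {"rows": [{"tx": 0, "ty": -0.01, "tz": 0, "rx": 0, "ry": 0, "rz": -0.0067}, {"tx": 0, "ty": -0.01, "tz": 0, "rx": 0, "ry": 0, "rz": -0.0067}, {"tx": 0, "ty": 0, "tz": 0, "rx": 0, "ry": 0, "rz": 0}]}}

```text
time: 8.87
ee_pos: [0.4547, -0.0614, 0.1328]
eef_rot: [[-0.653, 0.755, 0.053], [0.638, 0.588, -0.497], [-0.407, -0.291, -0.866]]
force: [3.5, 5.6, 6.0]
gripper_width: 0.0354
grasp_force: 3.2
```

```bash
python3 st.py
```

```text
h 0.04821366305207016 r 0.09440195953286316 phi -34.43927844179256 Ftool [-1.1911  4.2095 -7.7298] w 0.03542453054503675 3.2291691467980854 t 8.8667
```

```bash
sed -i '/^meas("w6"/d; /print("row"/d' lift.py; sed -i 's/row=im.*$/pass/' lift.py
cat >> lift.py <<'E'
def shot(n,lo=60):
    im=arm.snapshot("wrist");cv2.imwrite(f"pics/{n}.png",im);c=arm.get_calibration("wrist");np.savez(n+".npz",K=c["K"],cam_to_world=c["cam_to_world"])
    g=cv2.cvtColor(im,cv2.COLOR_BGR2GRAY);cand=[]
    l,lab,stt,cen=cv2.connectedComponentsWithStats((g>70).astype(np.uint8))
    for i in range(1,l):
        x,y,w,h,A=stt[i]
        if 120<A<1500 and .8<w/h<1.25 and A/(w*h)>.7: cand.append(cen[i]); print("cand",stt[i],cen[i])
    return cand
E
python3 - <<'E'
from lift import *
for p in shot("w8"): meas("w8",*(p*1.4286))
E
```

```text
cand [289 253  26  24 494] [301.3725 264.5223]
disc [289 253  26  24 494] [301.3725 264.5223]
0 r 0.0955 phi -28.05 f*30mm 61.1
0.0025 r 0.0966 phi -28.25 f*30mm 62.18
0.005 r 0.0977 phi -28.44 f*30mm 63.31
0.0075 r 0.0989 phi -28.63 f*30mm 64.47
0.01 r 0.1 phi -28.81 f*30mm 65.68
0.0125 r 0.1011 phi -28.99 f*30mm 66.94
```

The knob stayed at -28° while the hand moved 3 mm further, so the head is locked at lift ≈ 0. Now I centre the hand, open, and withdraw along the axis.

Call:
{"method": "move_arm", "body": {"rows": [{"tx": 0, "ty": 0.035, "tz": 0, "rx": 0, "ry": 0, "rz": 0.026}, {"tx": 0, "ty": 0.035, "tz": 0, "rx": 0, "ry": 0, "rz": 0.026}, {"tx": 0, "ty": 0, "tz": 0, "rx": 0, "ry": 0, "rz": 0}], "hand": 0.4}}

```text
time: 9.17
ee_pos: [0.4603, -0.0574, 0.1285]
eef_rot: [[-0.566, 0.823, 0.047], [0.7, 0.51, -0.501], [-0.436, -0.251, -0.864]]
force: [0.1, 0.1, 0.7]
gripper_width: 0.0511
grasp_force: 0.0
```

Call:
{"method": "move_arm", "body": {"rows": [{"tx": 0, "ty": 0, "tz": 0, "rx": 0, "ry": 0, "rz": 0}, {"tx": 0, "ty": 0, "tz": -0.08, "rx": 0, "ry": 0, "rz": 0}, {"tx": 0, "ty": 0, "tz": -0.16, "rx": 0, "ry": 0, "rz": 0}, {"tx": 0, "ty": 0, "tz": -0.16, "rx": 0, "ry": 0, "rz": 0}, {"tx": 0, "ty": 0, "tz": -0.16, "rx": 0, "ry": 0, "rz": 0}, {"tx": 0, "ty": 0, "tz": -0.16, "rx": 0, "ry": 0, "rz": 0}, {"tx": 0, "ty": 0, "tz": 0, "rx": 0, "ry": 0, "rz": 0}, {"tx": 0, "ty": 0, "tz": 0, "rx": 0, "ry": 0, "rz": 0}], "hand": 0}}

```text
time: 9.83
ee_pos: [0.4562, -0.0025, 0.2231]
eef_rot: [[-0.568, 0.822, 0.051], [0.698, 0.513, -0.499], [-0.436, -0.247, -0.865]]
force: [0.5, -0.2, -0.0]
gripper_width: 0.0858
grasp_force: 0.0
```

Run:
```python
from lift import *
import st
for p in shot("w9"): meas("w9",*(p*1.4286))
```

```text
h 0.15565087078376097 r 0.09505364035597619 phi -28.79594074765468 Ftool [-0.3903  0.3159  0.13  ] w 0.08576145214751096 0.0 t 9.8333
cand [278 200  15  15 176] [285.2727 207.358 ]
cand [294 286  13  14 149] [299.8859 292.6846]
disc [278 200  15  15 176] [285.2727 207.358 ]
0 r 0.0967 phi -26.93 f*30mm 36.89
0.0025 r 0.0973 phi -26.96 f*30mm 37.27
0.005 r 0.098 phi -26.99 f*30mm 37.65
0.0075 r 0.0986 phi -27.02 f*30mm 38.04
0.01 r 0.0993 phi -27.06 f*30mm 38.43
0.0125 r 0.1 phi -27.09 f*30mm 38.84
disc [294 286  13  14 149] [299.8859 292.6846]
0 r 0.0259 phi 12.84 f*30mm 34.18
0.0025 r 0.0269 phi 10.53 f*30mm 34.53
0.005 r 0.0279 phi 8.4 f*30mm 34.88
0.0075 r 0.029 phi 6.41 f*30mm 35.24
0.01 r 0.0301 phi 4.56 f*30mm 35.61
0.0125 r 0.0312 phi 2.85 f*30mm 35.98
```

```bash
cat >> h.py <<'E'
def down(az): # tool y azimuth (deg)
    y=np.array([np.cos(np.radians(az)),np.sin(np.radians(az)),0]);z=np.array([0,0,-1.]);return np.c_[np.cross(y,z),y,z]
E
python3 - <<'E'
from h import *
plan(down(-17.2),[.464,.13,.24],10)
E
```

```text
10 rows t [ 0.0828  0.0221 -0.0381] mm 14.1 r [-0.0016  0.0259  0.0428] deg 6.0
```

Call:
{"method": "move_arm", "body": {"rows": [{"tx": 0.0828, "ty": 0.0221, "tz": -0.0381, "rx": -0.0016, "ry": 0.0259, "rz": 0.0428}, {"tx": 0.0828, "ty": 0.0221, "tz": -0.0381, "rx": -0.0016, "ry": 0.0259, "rz": 0.0428}, {"tx": 0.0828, "ty": 0.0221, "tz": -0.0381, "rx": -0.0016, "ry": 0.0259, "rz": 0.0428}, {"tx": 0.0828, "ty": 0.0221, "tz": -0.0381, "rx": -0.0016, "ry": 0.0259, "rz": 0.0428}, {"tx": 0.0828, "ty": 0.0221, "tz": -0.0381, "rx": -0.0016, "ry": 0.0259, "rz": 0.0428}, {"tx": 0.0828, "ty": 0.0221, "tz": -0.0381, "rx": -0.0016, "ry": 0.0259, "rz": 0.0428}, {"tx": 0.0828, "ty": 0.0221, "tz": -0.0381, "rx": -0.0016, "ry": 0.0259, "rz": 0.0428}, {"tx": 0.0828, "ty": 0.0221, "tz": -0.0381, "rx": -0.0016, "ry": 0.0259, "rz": 0.0428}, {"tx": 0.0828, "ty": 0.0221, "tz": -0.0381, "rx": -0.0016, "ry": 0.0259, "rz": 0.0428}, {"tx": 0.0828, "ty": 0.0221, "tz": -0.0381, "rx": -0.0016, "ry": 0.0259, "rz": 0.0428}]}}

```text
time: 10.72
ee_pos: [0.464, 0.1299, 0.2391]
eef_rot: [[0.302, 0.953, 0.0], [0.953, -0.302, 0.0], [0.001, -0.0, -1.0]]
force: [0.4, 0.9, -0.0]
gripper_width: 0.0852
grasp_force: 0.0
```

Call:
{"method": "move_arm", "body": {"rows": [{"tx": 0, "ty": 0, "tz": 0, "rx": 0, "ry": 0, "rz": 0}, {"tx": 0, "ty": 0, "tz": 0, "rx": 0, "ry": 0, "rz": 0}, {"tx": 0, "ty": 0, "tz": 0, "rx": 0, "ry": 0, "rz": 0}]}}

```text
time: 10.97
ee_pos: [0.4639, 0.1298, 0.2395]
eef_rot: [[0.295, 0.956, 0.0], [0.956, -0.295, -0.002], [-0.002, 0.001, -1.0]]
force: [-0.4, 0.2, -0.6]
gripper_width: 0.0852
grasp_force: 0.0
```

Run:
```python
from h import *
im=arm.snapshot("wrist");cv2.imwrite("pics/k1.png",im);c=arm.get_calibration("wrist");np.savez("k1.npz",K=c["K"],cam_to_world=c["cam_to_world"])
print(arm.state()["joint_pos"],arm.state()["ee_pos"]);
w3=cv2.imread("pics/w3.png")
a=np.hstack([cv2.resize(im,(480,360)),cv2.resize(w3[0:180,100:260],(320,360))])
b=cv2.resize(im[:,:],(800,600));print(proj(c,np.array([.4646,.1375,.094]))*1.4286,proj(c,np.array([.508,.3,.07]))*1.4286)
cv2.imwrite("pics/k1o.png",np.clip(b*1.7,0,255).astype(np.uint8))
```

```text
[-47.2413  -4.1065  27.1488 104.9411   2.0461  78.7349 -37.6788] [0.4639 0.1301 0.2396]
[398.6611 268.3494] [388.4266   0.7879]
```

View pics/k1o.png

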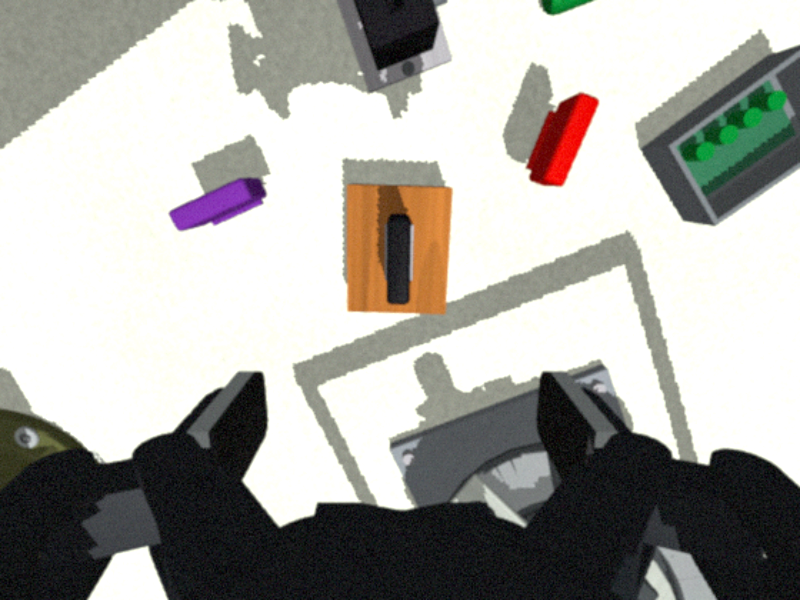

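The black key's handle top is at about (399,258), between (388,213) and (411,302), aligned with the tool to within about 1°. The switch is at the top edge, (400,25). No picture views remain, so the rest is numeric.

Run:
```python
from h import *
c=dict(np.load("k1.npz"));im=cv2.imread("pics/k1.png");s=1.4286
print("cam",c["cam_to_world"][:3,3])
def rect(im,c,roi,hi,z,nm,n=0):
    x,y,w,h=roi;g=im[y:y+h,x:x+w].max(axis=2);m=(g<hi).astype(np.uint8)
    k=max(cv2.findContours(m,0,1)[0],key=cv2.contourArea)+np.array([x,y])
    r=cv2.minAreaRect(k);b=cv2.boxPoints(r);q=np.array([onz(c,*p,z)for p in b])
    print(nm,np.round(r[0],1),np.round(r[1],1),r[2],"c",q.mean(0)[:2],"edges",(np.diff(q,axis=0)[:2,:2]*1e3).round(1).tolist())
for hi in(40,55,70):rect(im,c,(262,140,34,80),hi,.094,f"key{hi}")
g=im.max(axis=2)
for r in range(146,218,3): print(r,g[r,264:296].tolist())
```

```text
cam [0.4843 0.195  0.3984]
key40 [278.5 180.5] [15. 63.] 0.0 c [0.466  0.1438] edges [[18.7, 58.9], [13.5, -4.2]]
key55 [278.5 180.5] [63. 17.] 90.0 c [0.466  0.1438] edges [[15.3, -4.7], [-17.9, -59.1]]
key70 [275.5 176. ] [72. 23.] 90.0 c [0.4644 0.1486] edges [[20.6, -6.3], [-20.3, -67.1]]
146 [95, 69, 61, 61, 70, 71, 65, 64, 62, 61, 60, 65, 65, 64, 61, 61, 52, 56, 61, 61, 68, 95, 116, 122, 117, 116, 121, 118, 118, 118, 121, 117]
149 [93, 79, 63, 70, 67, 68, 65, 67, 61, 58, 46, 45, 50, 39, 43, 46, 41, 43, 45, 48, 81, 111, 121, 120, 117, 120, 121, 120, 113, 119, 123, 118]
152 [96, 67, 64, 66, 67, 66, 71, 54, 24, 14, 17, 9, 9, 16, 12, 16, 11, 13, 12, 7, 5, 9, 57, 101, 118, 119, 119, 117, 118, 117, 119, 116]
155 [84, 63, 66, 65, 67, 67, 60, 31, 12, 12, 16, 21, 15, 26, 15, 18, 20, 22, 15, 25, 25, 17, 15, 50, 89, 121, 121, 121, 116, 116, 122, 120]
158 [109, 82, 67, 66, 67, 66, 49, 22, 14, 27, 21, 24, 17, 21, 24, 27, 23, 26, 22, 24, 17, 21, 32, 73, 111, 118, 121, 118, 122, 117, 117, 120]
161 [86, 68, 65, 67, 67, 57, 57, 31, 17, 22, 20, 20, 14, 24, 23, 25, 24, 20, 22, 25, 22, 19, 24, 81,
[... 1969 characters left out ...]
1, 25, 23, 31, 31, 30, 29, 37, 30, 24, 66, 107, 124, 125, 124, 126, 121, 113, 116, 117]
206 [122, 120, 123, 121, 126, 123, 97, 39, 11, 22, 20, 24, 25, 18, 28, 26, 29, 29, 29, 32, 28, 22, 61, 106, 123, 123, 125, 122, 120, 111, 115, 118]
209 [118, 119, 121, 125, 124, 124, 96, 42, 11, 24, 23, 24, 25, 29, 28, 31, 37, 29, 39, 33, 27, 20, 68, 107, 123, 127, 125, 121, 114, 113, 117, 119]
212 [118, 117, 123, 124, 122, 122, 122, 108, 86, 70, 53, 57, 54, 59, 56, 48, 39, 44, 38, 54, 82, 100, 115, 121, 122, 125, 125, 115, 112, 115, 118, 118]
215 [119, 122, 119, 122, 124, 124, 121, 120, 123, 118, 122, 125, 121, 122, 123, 129, 124, 124, 122, 124, 128, 126, 122, 125, 124, 125, 126, 119, 114, 118, 118, 114]
```

Run:
```python
from h import *
plan(down(-17.4),[.466,.1437,.066],8)
```

```text
8 rows t [ 0.0115 -0.0018  0.1446] mm 21.8 r [0.0001 0.0001 0.0003] deg 0.04
```

Call:
{"method": "move_arm", "body": {"rows": [{"tx": 0.0115, "ty": -0.0018, "tz": 0.1446, "rx": 0, "ry": 0, "rz": 0}, {"tx": 0.0115, "ty": -0.0018, "tz": 0.1446, "rx": 0, "ry": 0, "rz": 0}, {"tx": 0.0115, "ty": -0.0018, "tz": 0.1446, "rx": 0, "ry": 0, "rz": 0}, {"tx": 0.0115, "ty": -0.0018, "tz": 0.1446, "rx": 0, "ry": 0, "rz": 0}, {"tx": 0.0115, "ty": -0.0018, "tz": 0.1446, "rx": 0, "ry": 0, "rz": 0}, {"tx": 0.0115, "ty": -0.0018, "tz": 0.1446, "rx": 0, "ry": 0, "rz": 0}, {"tx": 0.0115, "ty": -0.0018, "tz": 0.1446, "rx": 0, "ry": 0, "rz": 0}, {"tx": 0.0115, "ty": -0.0018, "tz": 0.1446, "rx": 0, "ry": 0, "rz": 0}, {"tx": 0, "ty": 0, "tz": 0, "rx": 0, "ry": 0, "rz": 0}, {"tx": 0, "ty": 0, "tz": 0, "rx": 0, "ry": 0, "rz": 0}]}}

```text
time: 11.85
ee_pos: [0.4659, 0.144, 0.0661]
eef_rot: [[0.295, 0.956, -0.0], [0.956, -0.295, -0.003], [-0.003, 0.0, -1.0]]
force: [0.3, 0.6, -0.1]
gripper_width: 0.0851
grasp_force: 0.0
```

Call:
{"method": "move_arm", "body": {"rows": [{"tx": 0, "ty": 0, "tz": 0, "rx": 0, "ry": 0, "rz": 0}, {"tx": 0, "ty": 0, "tz": 0, "rx": 0, "ry": 0, "rz": 0}, {"tx": 0, "ty": 0, "tz": 0, "rx": 0, "ry": 0, "rz": 0}, {"tx": 0, "ty": 0, "tz": 0, "rx": 0, "ry": 0, "rz": 0}, {"tx": 0, "ty": 0, "tz": 0, "rx": 0, "ry": 0, "rz": 0}, {"tx": 0, "ty": 0, "tz": 0, "rx": 0, "ry": 0, "rz": 0}, {"tx": 0, "ty": 0, "tz": 0, "rx": 0, "ry": 0, "rz": 0}, {"tx": 0, "ty": 0, "tz": 0, "rx": 0, "ry": 0, "rz": 0}, {"tx": 0, "ty": 0, "tz": 0, "rx": 0, "ry": 0, "rz": 0}, {"tx": 0, "ty": 0, "tz": 0, "rx": 0, "ry": 0, "rz": 0}], "hand": 1, "newtons": 50}}

```text
time: 12.68
ee_pos: [0.4675, 0.1448, 0.0678]
eef_rot: [[0.296, 0.955, 0.003], [0.955, -0.296, 0.0], [0.001, 0.003, -1.0]]
force: [-1.5, -0.5, 5.8]
gripper_width: 0.0144
grasp_force: 51.0
```

Call:
{"method": "move_arm", "body": {"rows": [{"tx": 0, "ty": 0, "tz": -0.04, "rx": 0, "ry": 0, "rz": 0}, {"tx": 0, "ty": 0, "tz": -0.08, "rx": 0, "ry": 0, "rz": 0}, {"tx": 0, "ty": 0, "tz": -0.12, "rx": 0, "ry": 0, "rz": 0}, {"tx": 0, "ty": 0, "tz": -0.16, "rx": 0, "ry": 0, "rz": 0}, {"tx": 0, "ty": 0, "tz": -0.16, "rx": 0, "ry": 0, "rz": 0}, {"tx": 0, "ty": 0, "tz": -0.16, "rx": 0, "ry": 0, "rz": 0}, {"tx": 0, "ty": 0, "tz": -0.14, "rx": 0, "ry": 0, "rz": 0}, {"tx": 0, "ty": 0, "tz": 0, "rx": 0, "ry": 0, "rz": 0}, {"tx": 0, "ty": 0, "tz": 0, "rx": 0, "ry": 0, "rz": 0}]}}

```text
time: 13.43
ee_pos: [0.4675, 0.1448, 0.197]
eef_rot: [[0.296, 0.955, 0.005], [0.955, -0.296, 0.001], [0.002, 0.004, -1.0]]
force: [-0.3, -0.6, -0.8]
gripper_width: 0.0144
grasp_force: 50.2
```

Run:
```python
from h import *
s=arm.state();print(s["gripper_width"],s["grasp_force"],s["force"],s["joint_pos"])
plan(down(0),[.505,.21,.195],6)
```

```text
0.0143799457908462 50.217873120118384 [-0.3429 -0.5587 -0.8288] [-47.8719  -1.7749  27.1981 107.8858   0.8882  73.4147 -38.1654]
6 rows t [0.0789 0.0285 0.0025] mm 12.6 r [ 0.0004 -0.0001 -0.0239] deg 2.87
```

Call:
{"method": "move_arm", "body": {"rows": [{"tx": 0.0789, "ty": 0.0285, "tz": 0.0025, "rx": 0.0004, "ry": 0, "rz": -0.0239}, {"tx": 0.0789, "ty": 0.0285, "tz": 0.0025, "rx": 0.0004, "ry": 0, "rz": -0.0239}, {"tx": 0.0789, "ty": 0.0285, "tz": 0.0025, "rx": 0.0004, "ry": 0, "rz": -0.0239}, {"tx": 0.0789, "ty": 0.0285, "tz": 0.0025, "rx": 0.0004, "ry": 0, "rz": -0.0239}, {"tx": 0.0789, "ty": 0.0285, "tz": 0.0025, "rx": 0.0004, "ry": 0, "rz": -0.0239}, {"tx": 0.0789, "ty": 0.0285, "tz": 0.0025, "rx": 0.0004, "ry": 0, "rz": -0.0239}, {"tx": 0, "ty": 0, "tz": 0, "rx": 0, "ry": 0, "rz": 0}, {"tx": 0, "ty": 0, "tz": 0, "rx": 0, "ry": 0, "rz": 0}]}}

```text
time: 14.1
ee_pos: [0.5035, 0.2094, 0.1922]
eef_rot: [[0.001, 1.0, -0.005], [1.0, -0.001, -0.002], [-0.002, -0.005, -1.0]]
force: [0.2, 0.5, -0.9]
gripper_width: 0.0143
grasp_force: 50.2
```

Run:
```python
from h import *
im=arm.snapshot("wrist");cv2.imwrite("pics/s1.png",im);c=arm.get_calibration("wrist");np.savez("s1.npz",K=c["K"],cam_to_world=c["cam_to_world"])
print(arm.state()["ee_pos"],c["cam_to_world"][:3,3],proj(c,np.array([.508,.3,.075])))
g=cv2.GaussianBlur(im.max(axis=2),(3,3),0)
u,v=proj(c,np.array([.508,.3,.075])).astype(int)
x0,y0=max(u-60,0),max(v-70,0)
for r in range(y0,min(y0+150,420),6): print(r,x0,"".join("%4d"%k for k in g[r,x0:x0+130:4]))
for th in(50,70,90):
  m=(g[:260]<th).astype(np.uint8);ks=[k for k in cv2.findContours(m,0,1)[0] if 800<cv2.contourArea(k)<12000]
  for k in ks:
    r=cv2.minAreaRect(k);print(th,np.round(r[0],1),np.round(r[1],1),round(r[2],1),cv2.approxPolyDP(k,4,True).reshape(-1,2).tolist())
```

```text
[0.5036 0.2088 0.1926] [0.5051 0.2765 0.3515] [286.2072  93.8123]
23 226  159 106 104 102 107 105 103 105 108 106 104 107 110 106 108 107 100 106 100 103 103 106 193 188 188 192 177 180 185 190 189 188 181
29 226  116 100 104 107 103 102 104 106 105 106 104 104 105 104 105 103 107 104 104 102 109 106 118 161 111 102 103 144 183 182 189 191 195
35 226  105 105 104 100 105 101 106 100 102 104 106 105 109 104 108 104 104 106 105 105 105 105 106 107 105 107 107 178 186 183 191 190 188
41 226  101 103 107 106 108 106 104 105 107 106 106 105 106 104 106 106 103 104 106 103 107 104 110 104 104 102 103 179 194 189 197 186 184
47 226  104 105 104 106 113 107 103 102 106  70  66  63  54  45  39  34  28  25  21  20  19  18  17  66  88 106 104 183 183 185 184 195 193
53 226  106 108 109 103 101 105 104  78  78  20  18  17  19  18  18  18  19  18  16  17  21  18  18  61  82 105 104 179 190 185 195 193 190
59 226  109 104 104 103 105 102 109  77  75  27  17  17  20  20  16  17  15  17  16  19  17  19  16  59  85 110 150 193 189 186 191 192 189
65 226  110 105 103 106 108 106 109  79  75  29  19  1
[... 3567 characters left out ...]
 79], [318, 76]]
90 [525.5 235.5] [47. 67.] 90.0 [[559, 212], [537, 219], [539, 239], [532, 246], [492, 259], [559, 259]]
90 [498.5 226.2] [ 34.8 128.1] 71.3 [[559, 205], [531, 197], [439, 228], [435, 234], [442, 259], [456, 259], [456, 242]]
90 [371.6 216.5] [23.6 61.1] 41.2 [[398, 199], [378, 196], [362, 210], [353, 236], [360, 247]]
90 [272.  226.5] [ 65. 100.] 90.0 [[223, 199], [262, 219], [264, 247], [244, 247], [239, 259], [322, 259], [313, 259], [309, 249], [298, 247], [297, 215], [290, 202], [265, 206], [230, 194]]
90 [292.7  89.1] [89.3 76. ] 85.2 [[317, 44], [252, 51], [255, 90], [264, 102], [264, 134], [292, 133], [292, 123], [318, 121], [318, 90], [330, 79], [322, 75], [323, 53]]
```

Run:
```python
from h import *
A=np.mean([arm.snapshot("wrist").astype(float).mean(axis=2) for _ in range(12)],axis=0)
c=arm.get_calibration("wrist");np.savez("s2.npz",K=c["K"],cam_to_world=c["cam_to_world"]);np.save("s2.npy",A)
print(arm.state()["ee_pos"])
B=cv2.GaussianBlur(A,(3,3),0)
for r in range(44,130,3): print(r,"".join("%4d"%round(k) for k in B[r,256:324:2]))
```

```text
[0.5045 0.2099 0.1941]
44  103 102  99 100 102 103 101 101 102 102 101 100 100 100  98  97  95  92  92  91  89  90  89  88  89  86  82  79  78  75  86 100 101 102
47  101  98  78  71  69  67  65  64  61  57  53  51  49  46  43  41  38  35  33  30  28  27  25  23  23  22  20  19  18  22  61  83  87  98
50   85  75  31  16  16  16  15  15  15  15  15  15  15  15  15  16  15  16  16  15  15  15  15  15  15  15  15  16  15  19  54  77  80  96
53   75  70  30  15  15  15  15  14  15  15  15  16  15  15  16  16  14  15  15  15  16  14  15  16  15  16  15  14  15  19  53  77  80  93
56   75  73  34  16  16  16  16  14  16  16  15  15  16  15  15  16  16  15  16  15  15  15  16  15  16  15  16  14  15  18  53  76  80  95
59   74  74  38  16  15  16  16  15  15  15  16  15  16  15  16  15  16  15  15  16  16  16  16  16  15  14  15  15  14  17  52  76  80  99
62   74  74  42  16  15  16  16  16  15  16  15  16  16  15  15  15  16  15  16  15  15  15  15  15  15  14  14  15  16  17  50  76  79 100
65   74  74  44  15  15  14  15  15  13  15  15  15  16  15  16  15  16  16  16  16  15  14  14  
[... 2292 characters left out ...]
 139 130 131 117  40  13  13  14  15  14  14  14  14  14  13  13  14  13  13  13  13  18  25  26  25  26  26  25  25  25  53 121 135 156
119  143 131 131 124  48  13  14  13  13  13  13  14  13  13  13  14  13  13  13  13  12  18  24  25  25  25  25  25  24  25  49 120 135 153
122  144 131 131 127  53  15  14  15  16  17  18  19  20  21  27  37  35  38  47  52  57  61  70  74  77  81  82  85  90  96 106 133 136 154
125  146 131 131 129  83  60  63  64  64  67  68  69  70  71  82  93  87  90  98 125 135 135 137 140 139 138 135 134 135 136 136 137 136 158
128  149 132 131 130 101  72  74  73  72  74  74  73  73  74  74  74  75  75  79 117 136 136 137 140 138 137 135 134 134 136 136 136 136 154
```

Run:
```python
from h import *
c=dict(np.load("s2.npz"))
for z in(.070,.074,.078,.082,.09):
    a=onz(c,288.1,66.5,z);b=onz(c,289.6,105.5,z);l=onz(c,281.6,86,z);r=onz(c,296.2,86,z)
    L=onz(c,262,80,z);Rr=onz(c,315.2,80,z)
    d=a-b;print(z,"mid",((a+b)/2)[:2],"len",np.linalg.norm(d),"az",np.degrees(np.arctan2(d[1],d[0])),"wid",np.linalg.norm(l-r),"block",np.linalg.norm(L-Rr))
# key in hand: averaged profile
A=np.load("s2.npy");B=cv2.GaussianBlur(A,(3,3),0)
for r in range(196,264,4): print(r,"".join("%4d"%round(k) for k in B[r,252:312:2]))
s=arm.state();print(s["ee_pos"],s["eef_rot"][:,2])
for n,z in(("top",.094),):
    pass
```

```text
0.07 mid [0.5112 0.3078] len 0.030524033940947617 az 92.70764479822247 wid 0.012191237124479146 block 0.044216852022219796
0.074 mid [0.5111 0.3074] len 0.030092767063594802 az 92.70764479822257 wid 0.012018990010093317 block 0.043592122547246585
0.078 mid [0.5111 0.3069] len 0.029661500186241932 az 92.70764479822266 wid 0.011846742895707599 block 0.042967393072273326
0.082 mid [0.511  0.3065] len 0.02923023330888905 az 92.70764479822233 wid 0.01167449578132188 block 0.04234266359729995
0.09 mid [0.5108 0.3056] len 0.02836769955418342 az 92.7076447982225 wid 0.011330001552550331 block 0.04109320464735337
196  103 103 103 103 102 102 102 104 105 103 102 100 100 103 102 104 109 126 130 134 162 187 188 186 185 188 187 182 183 184
200   96 101 103 101 100 102 102 102 103 103 103 103 103 104 106 106 106 103 105 106 145 183 182 183 185 184 188 191 190 183
204   40  42  48  59  72  85  97  89  43  17  12  11  11  11  11  12  11  10  11  21 103 184 185 183 183 187 187 187 186 181
208   39  39  39  39  39  40  38  19   8  10   9  10   9   8   8   9   9  10   9   8  16 116 181 186 185 183 187 
[... 985 characters left out ...]
69 170 178 178 183 185 177
244   87  93  93  90  95 132  86  18  24  30  32  32  32  33  33  33  33  33  33  32  21  11  11  77 174 182 181 183 184 178
248   67  77  77  77  77  84  46  18  24  31  32  33  32  32  33  33  33  33  33  33  27  17  12  46 106 118 117 117 115 134
252   66  66  66  66  65  39  14  17  24  31  33  32  32  33  33  33  33  33  33  33  30  21  14  12  35  64  67  66  66  77
256   66  66  66  66  62  26  12  17  24  30  33  32  33  32  32  33  33  33  32  32  29  21  15  12  23  60  66  66  66  66
260   66  66  66  66  52  17  14  17  24  30  32  32  32  32  32  33  33  33  33  32  30  21  14  12  16  50  66  66  66  67
[0.5045 0.2099 0.1941] [-0.0019  0.0008 -1.    ]
```

Run:
```python
from h import *
c=dict(np.load("k1.npz"))
for z in(.090,.094,.098):
  a=onz(c,279,153.3,z);b=onz(c,278.5,211.7,z);print(z,"k1 len",np.linalg.norm(a-b),"mid",(a+b)/2)
R=down(-17.2)
a=onz(c,279,153.3,.094);b=onz(c,278.5,211.7,.094)
print("key rel TCP at grasp, tool xy",R.T@((a+b)/2-np.array([.4675,.1448,.094])))
c=dict(np.load("s2.npz"));p=np.array([.5045,.2099,.1941])
for z in(.2206,.2186):
  e=onz(c,281.2,230.5,z)-p;L=onz(c,265.2,240,z);Rr=onz(c,297.2,240,z)
  print(z,"end rel TCP (world=x:tool y, y: tool x)",e,"thick",np.linalg.norm(L-Rr))
```

```text
0.09 k1 len 0.05822516067340224 mid [0.4654 0.1413 0.09  ]
0.094 k1 len 0.05747002211071093 mid [0.4657 0.1419 0.094 ]
0.098 k1 len 0.05671488354801959 mid [0.4659 0.1426 0.098 ]
key rel TCP at grasp, tool xy [-0.0033 -0.0009  0.    ]
0.2206 end rel TCP (world=x:tool y, y: tool x) [0.0007 0.0222 0.0265] thick 0.014209412437702663
0.2186 end rel TCP (world=x:tool y, y: tool x) [0.0007 0.0215 0.0245] thick 0.014423877310377581
```

Run:
```python
from h import *
R=down(2.7); plan(R,np.array([.5112,.3078,.145])-.06*R[:,0]*[1,1,0],5)
```

```text
5 rows t [0.0504 0.0138 0.0655] mm 12.6 r [-0.0002 -0.0001 -0.0045] deg 0.54
```

Call:
{"method": "move_arm", "body": {"rows": [{"tx": 0.05, "ty": 0.0138, "tz": 0.0655, "rx": 0, "ry": 0, "rz": -0.0045}, {"tx": 0.05, "ty": 0.0138, "tz": 0.0655, "rx": 0, "ry": 0, "rz": -0.0045}, {"tx": 0.05, "ty": 0.0138, "tz": 0.0655, "rx": 0, "ry": 0, "rz": -0.0045}, {"tx": 0.05, "ty": 0.0138, "tz": 0.0655, "rx": 0, "ry": 0, "rz": -0.0045}, {"tx": 0.05, "ty": 0.0138, "tz": 0.0655, "rx": 0, "ry": 0, "rz": -0.0045}, {"tx": 0, "ty": 0, "tz": 0, "rx": 0, "ry": 0, "rz": 0}, {"tx": 0, "ty": 0, "tz": 0, "rx": 0, "ry": 0, "rz": 0}, {"tx": 0, "ty": 0, "tz": 0, "rx": 0, "ry": 0, "rz": 0}]}}

```text
time: 15.42
ee_pos: [0.5142, 0.2472, 0.1448]
eef_rot: [[-0.047, 0.999, -0.002], [0.999, 0.047, -0.0], [0.0, -0.002, -1.0]]
force: [-0.5, 0.5, -1.5]
gripper_width: 0.0144
grasp_force: 50.1
```

Run:
```python
from h import *
A=np.mean([arm.snapshot("wrist").astype(float).mean(axis=2) for _ in range(12)],axis=0)
c=arm.get_calibration("wrist");np.savez("s3.npz",K=c["K"],cam_to_world=c["cam_to_world"]);np.save("s3.npy",A)
s=arm.state();print(s["ee_pos"],s["eef_rot"][:,2])
print("pred slot mid",proj(c,np.array([.5112,.3078,.07])))
B=cv2.GaussianBlur(A,(3,3),0);u,v=proj(c,np.array([.5112,.3078,.07])).astype(int)
for r in range(v-40,v+44,3): print(r,u-30,"".join("%4d"%round(k) for k in B[r,u-30:u+32:2]))
```

```text
[0.514  0.2475 0.1449] [-0.002   0.0007 -1.    ]
pred slot mid [280.5473 134.4661]
94 250   15  15  15  16  16  15  16  15  16  16  16  15  17  15  17  16  16  16  16  16  16  16  16  15  16  16  15  15  15  16  15
97 250   15  16  15  15  15  16  16  16  16  16  16  16  16  16  16  16  16  16  16  15  15  15  15  16  16  15  15  15  15  15  14
100 250   14  15  16  15  15  15  15  16  15  14  15  16  16  16  15  14  14  15  16  16  15  16  16  15  15  15  15  15  15  15  15
103 250   14  15  16  14  14  16  15  14  15  15  16  15  16  15  15  14  15  14  15  15  15  15  16  15  15  16  15  15  15  16  15
106 250   14  15  15  15  15  16  16  15  15  16  15  14  15  15  15  15  16  15  14  16  15  15  15  16  15  15  14  15  15  15  15
109 250   14  15  14  15  14  15  15  16  15  15  15  16  15  15  14  15  14  15  14  16  15  15  15  15  14  15  15  14  14  15  15
112 250   14  15  14  15  14  14  15  14  15  15  14  14  14  16  16  17  16  17  17  18  16  15  15  15  14  14  14  14  15  14  15
115 250   14  14  15  15  15  14  14  15  15  15  14  12  10  11  11  11  11  11  10  13
[... 2004 characters left out ...]
 12  13  13  13  13  18  25  30  47
163 250   41  29  30  30  31  27  15  13  12  12  14  12  12  13  12  13  13  13  13  13  13  13  13  13  22  25  25  28  30  30  50
166 250   44  30  30  30  31  26  14  12  13  13  13  13  12  13  12  12  13  13  12  13  12  13  13  14  25  31  31  31  31  30  52
169 250   46  30  30  30  31  27  18  13  12  12  13  13  13  14  13  14  13  13  13  13  13  19  27  27  29  31  31  31  31  31  55
172 250   48  30  31  31  31  31  30  15  12  13  12  13  13  14  13  13  12  13  13  13  12  21  31  31  31  31  31  31  31  31  57
175 250   65  48  48  49  50  50  49  40  39  39  39  39  39  36  26  25  25  30  34  36  38  46  52  53  52  52  52  51  51  51  72
```

Run:
```python
from h import *
c2=dict(np.load("s2.npz"));c3=dict(np.load("s3.npz"))
for v2,v3 in((86,134.5),(86.5,134.7)):
  print(tri(c2,(288.8,v2),c3,(280.4,v3)))
for z in(.07,.08,.09,.1): print(z,proj(c3,onz(c2,288.8,86,z)),[np.linalg.norm(onz(c3,280.4,p,z)-onz(c3,280.4,q,z)).round(4) for p,q in((111.2,158.3),(113.5,155.7))],np.linalg.norm(onz(c3,271.5,134,z)-onz(c3,289.5,134,z)).round(4),onz(c3,280.4,134.6,z))
B=cv2.GaussianBlur(np.load("s3.npy"),(3,3),0)
for r in range(196,256,4): print(r,"".join("%4d"%round(k) for k in B[r,252:312:2]))
print(c3["cam_to_world"])
```

```text
(array([0.5111, 0.3078, 0.0719]), np.float64(2.779065795402011e-05))
(array([0.5111, 0.3076, 0.0702]), np.float64(6.547911539537738e-05))
0.07 [280.5185 134.1254] [np.float64(0.0329), np.float64(0.0295)] 0.0129 [0.5111 0.3077 0.07  ]
0.08 [280.0896 136.1725] [np.float64(0.0315), np.float64(0.0282)] 0.0124 [0.5111 0.308  0.08  ]
0.09 [279.6222 138.4032] [np.float64(0.0301), np.float64(0.0269)] 0.0118 [0.5112 0.3083 0.09  ]
0.1 [279.111  140.8433] [np.float64(0.0287), np.float64(0.0257)] 0.0113 [0.5112 0.3086 0.1   ]
196  199 201 196 195 195 193 194 197 199 195 189 194 198 201 202 201 197 192 192 193 195 195 195 194 190 191 194 194 193 192
200  196 200 200 196 192 189 196 201 200 196 196 201 199 195 195 198 201 195 194 196 195 197 197 193 197 198 193 190 191 193
204  202 201 194 192 193 194 197 171  84  29  15  16  16  15  15  16  16  15  17  40 116 191 199 200 196 195 198 196 194 194
208  197 199 195 195 197 195 187  77   9  10  10  10  10  10   9  10   9  10  10   9  18 122 186 194 200 197 193 190 189 188
212  197 197 195 193 186 151 122  38   9  10  10   9   9  10  10  10  10  10   
[... 736 characters left out ...]
 35  35  35  35  36  35  29  19  66 184 199 195 191 190 195
240  108 108 108 108 103 134  74  19  28  33  35  36  35  36  35  35  35  35  35  35  34  29  20  83 186 196 195 192 190 190
244  108 110 108 106 106 137  77  17  26  34  36  35  35  35  35  35  35  35  35  35  34  28  19  82 182 195 193 190 187 185
248   92  83  84  84  84  89  49  18  26  34  35  35  35  35  35  35  35  35  35  34  33  28  19  51 110 123 125 123 121 144
252   71  69  69  70  68  40  14  18  26  33  35  35  35  36  35  35  35  36  35  34  34  27  17  13  37  67  69  69  69  82
[[ 0.9989 -0.046  -0.0097  0.5119]
 [ 0.0469  0.9636  0.2633  0.3149]
 [-0.0027 -0.2635  0.9647  0.304 ]
 [ 0.      0.      0.      1.    ]]
```

Run:
```python
from h import *
plan(down(2.7),[.5108,.3122,.150],6)
```

```text
6 rows t [ 0.0719 -0.0002 -0.0056] mm 10.8 r [-0.0002 -0.0001 -0.    ] deg 0.02
```

Call:
{"method": "move_arm", "body": {"rows": [{"tx": 0.0719, "ty": 0, "tz": -0.0056, "rx": -0.0002, "ry": -0.0001, "rz": 0}, {"tx": 0.0719, "ty": 0, "tz": -0.0056, "rx": -0.0002, "ry": -0.0001, "rz": 0}, {"tx": 0.0719, "ty": 0, "tz": -0.0056, "rx": -0.0002, "ry": -0.0001, "rz": 0}, {"tx": 0.0719, "ty": 0, "tz": -0.0056, "rx": -0.0002, "ry": -0.0001, "rz": 0}, {"tx": 0.0719, "ty": 0, "tz": -0.0056, "rx": -0.0002, "ry": -0.0001, "rz": 0}, {"tx": 0.0719, "ty": 0, "tz": -0.0056, "rx": -0.0002, "ry": -0.0001, "rz": 0}, {"tx": 0, "ty": 0, "tz": 0, "rx": 0, "ry": 0, "rz": 0}, {"tx": 0, "ty": 0, "tz": 0, "rx": 0, "ry": 0, "rz": 0}]}}

```text
time: 16.68
ee_pos: [0.5107, 0.3131, 0.1497]
eef_rot: [[-0.049, 0.999, 0.0], [0.999, 0.049, -0.001], [-0.001, 0.0, -1.0]]
force: [0.3, -0.8, -0.7]
gripper_width: 0.0142
grasp_force: 50.1
```

Run:
```python
from h import *
plan(down(2.7),[.5108,.3122,.135],4); print(arm.state()["force"],arm.state()["moment"])
im=arm.snapshot("side");cv2.imwrite("pics/sd.png",im)
```

```text
4 rows t [-0.0015  0.0001  0.0246] mm 3.7 r [0.     0.0001 0.0002] deg 0.03
[ 0.3343 -0.8462 -0.6969] [-0.0004 -0.0091 -0.017 ]
```

Call:
{"method": "move_arm", "body": {"rows": [{"tx": -0.0015, "ty": 0, "tz": 0.0246, "rx": 0, "ry": 0, "rz": 0}, {"tx": -0.0015, "ty": 0, "tz": 0.0246, "rx": 0, "ry": 0, "rz": 0}, {"tx": -0.0015, "ty": 0, "tz": 0.0246, "rx": 0, "ry": 0, "rz": 0}, {"tx": -0.0015, "ty": 0, "tz": 0.0246, "rx": 0, "ry": 0, "rz": 0}, {"tx": 0, "ty": 0, "tz": 0.013, "rx": 0, "ry": 0, "rz": 0}, {"tx": 0, "ty": 0, "tz": 0.013, "rx": 0, "ry": 0, "rz": 0}, {"tx": 0, "ty": 0, "tz": 0, "rx": 0, "ry": 0, "rz": 0}]}}

```text
time: 17.32
ee_pos: [0.5108, 0.311, 0.1307]
eef_rot: [[-0.047, 0.999, -0.0], [0.999, 0.047, -0.001], [-0.001, -0.0, -1.0]]
force: [-0.6, -0.4, -0.7]
gripper_width: 0.0142
grasp_force: 50.1
```

Call:
{"method": "move_arm", "body": {"rows": [{"tx": 0, "ty": 0, "tz": 0.01, "rx": 0, "ry": 0, "rz": 0}, {"tx": 0, "ty": 0, "tz": 0.01, "rx": 0, "ry": 0, "rz": 0}, {"tx": 0, "ty": 0, "tz": 0.01, "rx": 0, "ry": 0, "rz": 0}]}}

```text
time: 17.57
ee_pos: [0.5111, 0.3114, 0.1268]
eef_rot: [[-0.047, 0.999, 0.001], [0.999, 0.047, -0.0], [-0.0, 0.001, -1.0]]
force: [1.0, -0.0, -1.3]
gripper_width: 0.0146
grasp_force: 50.1
```

Call:
{"method": "move_arm", "body": {"rows": [{"tx": 0, "ty": 0, "tz": 0.01, "rx": 0, "ry": 0, "rz": 0}, {"tx": 0, "ty": 0, "tz": 0.01, "rx": 0, "ry": 0, "rz": 0}, {"tx": 0, "ty": 0, "tz": 0.01, "rx": 0, "ry": 0, "rz": 0}]}}

```text
time: 17.82
ee_pos: [0.511, 0.3113, 0.1221]
eef_rot: [[-0.047, 0.999, 0.0], [0.999, 0.047, -0.001], [-0.001, 0.0, -1.0]]
force: [0.1, 0.7, -2.0]
gripper_width: 0.0144
grasp_force: 50.1
```

Call:
{"method": "move_arm", "body": {"rows": [{"tx": 0, "ty": 0, "tz": 0.01, "rx": 0, "ry": 0, "rz": 0}, {"tx": 0, "ty": 0, "tz": 0.01, "rx": 0, "ry": 0, "rz": 0}]}}

```text
time: 17.98
ee_pos: [0.511, 0.3112, 0.1191]
eef_rot: [[-0.047, 0.999, 0.0], [0.999, 0.047, -0.001], [-0.001, 0.0, -1.0]]
force: [-0.4, 0.3, -1.8]
gripper_width: 0.0145
grasp_force: 50.1
```

Call:
{"method": "move_arm", "body": {"rows": [{"tx": 0, "ty": 0, "tz": 0.013, "rx": 0, "ry": 0, "rz": 0}, {"tx": 0, "ty": 0, "tz": 0.013, "rx": 0, "ry": 0, "rz": 0}, {"tx": 0, "ty": 0, "tz": 0.013, "rx": 0, "ry": 0, "rz": 0}, {"tx": 0, "ty": 0, "tz": 0.013, "rx": 0, "ry": 0, "rz": 0}]}}

```text
time: 18.32
ee_pos: [0.511, 0.3112, 0.1112]
eef_rot: [[-0.047, 0.999, 0.0], [0.999, 0.047, -0.001], [-0.001, 0.0, -1.0]]
force: [-0.5, -0.6, -1.0]
gripper_width: 0.0145
grasp_force: 50.1
```

Call:
{"method": "move_arm", "body": {"rows": [{"tx": 0, "ty": 0, "tz": 0.013, "rx": 0, "ry": 0, "rz": 0}, {"tx": 0, "ty": 0, "tz": 0.013, "rx": 0, "ry": 0, "rz": 0}, {"tx": 0, "ty": 0, "tz": 0.013, "rx": 0, "ry": 0, "rz": 0}]}}

```text
time: 18.57
ee_pos: [0.5111, 0.3113, 0.1054]
eef_rot: [[-0.047, 0.999, 0.0], [0.999, 0.047, -0.001], [-0.001, 0.0, -1.0]]
force: [0.0, 0.3, -1.8]
gripper_width: 0.0144
grasp_force: 50.1
```

Sliding in with almost no force. I'll continue until the flange touches.

Call:
{"method": "move_arm", "body": {"rows": [{"tx": 0, "ty": 0, "tz": 0.01, "rx": 0, "ry": 0, "rz": 0}, {"tx": 0, "ty": 0, "tz": 0.01, "rx": 0, "ry": 0, "rz": 0}, {"tx": 0, "ty": 0, "tz": 0.01, "rx": 0, "ry": 0, "rz": 0}]}}

```text
time: 18.82
ee_pos: [0.511, 0.3113, 0.101]
eef_rot: [[-0.047, 0.999, 0.0], [0.999, 0.047, -0.001], [-0.001, 0.0, -1.0]]
force: [0.1, 0.8, -0.3]
gripper_width: 0.0143
grasp_force: 50.1
```

Call:
{"method": "move_arm", "body": {"rows": [{"tx": 0, "ty": 0, "tz": 0.01, "rx": 0, "ry": 0, "rz": 0}, {"tx": 0, "ty": 0, "tz": 0.01, "rx": 0, "ry": 0, "rz": 0}]}}

```text
time: 18.98
ee_pos: [0.5111, 0.3113, 0.098]
eef_rot: [[-0.047, 0.999, 0.001], [0.999, 0.047, -0.0], [-0.001, 0.001, -1.0]]
force: [-0.0, 0.4, -1.2]
gripper_width: 0.0145
grasp_force: 50.1
```

Call:
{"method": "move_arm", "body": {"rows": [{"tx": 0, "ty": 0, "tz": 0.01, "rx": 0, "ry": 0, "rz": 0}, {"tx": 0, "ty": 0, "tz": 0.01, "rx": 0, "ry": 0, "rz": 0}]}}

```text
time: 19.15
ee_pos: [0.5111, 0.3112, 0.095]
eef_rot: [[-0.047, 0.999, 0.0], [0.999, 0.047, -0.001], [-0.001, 0.0, -1.0]]
force: [-0.4, 0.3, -1.0]
gripper_width: 0.0142
grasp_force: 50.1
```

Call:
{"method": "move_arm", "body": {"rows": [{"tx": 0, "ty": 0, "tz": 0.01, "rx": 0, "ry": 0, "rz": 0}, {"tx": 0, "ty": 0, "tz": 0.01, "rx": 0, "ry": 0, "rz": 0}]}}

```text
time: 19.32
ee_pos: [0.5112, 0.3113, 0.0928]
eef_rot: [[-0.047, 0.999, 0.0], [0.999, 0.047, -0.0], [-0.0, 0.0, -1.0]]
force: [-3.6, -2.2, 12.1]
gripper_width: 0.0143
grasp_force: 51.7
```

Call:
{"method": "move_arm", "body": {"rows": [{"tx": 0, "ty": 0, "tz": 0.01, "rx": 0, "ry": 0, "rz": 0}, {"tx": 0, "ty": 0, "tz": 0.01, "rx": 0, "ry": 0, "rz": 0}]}}

```text
time: 19.48
ee_pos: [0.5114, 0.3115, 0.0927]
eef_rot: [[-0.047, 0.999, 0.0], [0.999, 0.047, 0.001], [0.001, 0.0, -1.0]]
force: [-9.3, -5.5, 27.6]
gripper_width: 0.0145
grasp_force: 53.7
```

Contact at TCP 0.0928, right where the flange should seat, and it stops dead there. I'll relax, open and withdraw.

Call:
{"method": "move_arm", "body": {"rows": [{"tx": 0, "ty": 0, "tz": -0.01, "rx": 0, "ry": 0, "rz": 0}, {"tx": 0, "ty": 0, "tz": 0, "rx": 0, "ry": 0, "rz": 0}]}}

```text
time: 19.65
ee_pos: [0.5114, 0.3115, 0.0928]
eef_rot: [[-0.047, 0.999, 0.001], [0.999, 0.047, 0.001], [0.001, 0.001, -1.0]]
force: [-3.9, -0.7, 9.9]
gripper_width: 0.0144
grasp_force: 51.6
```

Call:
{"method": "move_arm", "body": {"rows": [{"tx": 0, "ty": 0, "tz": 0, "rx": 0, "ry": 0, "rz": 0}, {"tx": 0, "ty": 0, "tz": 0, "rx": 0, "ry": 0, "rz": 0}, {"tx": 0, "ty": 0, "tz": 0, "rx": 0, "ry": 0, "rz": 0}, {"tx": 0, "ty": 0, "tz": 0, "rx": 0, "ry": 0, "rz": 0}, {"tx": 0, "ty": 0, "tz": 0, "rx": 0, "ry": 0, "rz": 0}, {"tx": 0, "ty": 0, "tz": 0, "rx": 0, "ry": 0, "rz": 0}], "hand": 0.3}}

```text
time: 20.15
ee_pos: [0.511, 0.3112, 0.0903]
eef_rot: [[-0.047, 0.999, 0.0], [0.999, 0.047, -0.001], [-0.001, 0.0, -1.0]]
force: [0.3, 0.1, -0.3]
gripper_width: 0.06
grasp_force: 0.0
```

Call:
{"method": "move_arm", "body": {"rows": [{"tx": 0, "ty": 0, "tz": -0.05, "rx": 0, "ry": 0, "rz": 0}, {"tx": 0, "ty": 0, "tz": -0.15, "rx": 0, "ry": 0, "rz": 0}, {"tx": 0, "ty": 0, "tz": -0.2, "rx": 0, "ry": 0, "rz": 0}, {"tx": 0, "ty": 0, "tz": -0.2, "rx": 0, "ry": 0, "rz": 0}, {"tx": -0.1, "ty": 0, "tz": -0.2, "rx": 0, "ry": 0, "rz": 0}, {"tx": -0.2, "ty": 0, "tz": -0.1, "rx": 0, "ry": 0, "rz": 0}, {"tx": -0.1, "ty": 0, "tz": 0, "rx": 0, "ry": 0, "rz": 0}, {"tx": 0, "ty": 0, "tz": 0, "rx": 0, "ry": 0, "rz": 0}, {"tx": 0, "ty": 0, "tz": 0, "rx": 0, "ry": 0, "rz": 0}, {"tx": 0, "ty": 0, "tz": 0, "rx": 0, "ry": 0, "rz": 0}], "hand": 0.2}}

```text
time: 20.98
ee_pos: [0.5128, 0.2522, 0.2245]
eef_rot: [[-0.048, 0.999, -0.001], [0.999, 0.048, -0.001], [-0.001, -0.001, -1.0]]
force: [0.2, 1.2, -0.5]
gripper_width: 0.068
grasp_force: 0.0
```

Run:
```python
from h import *
S=arm.get_calibration("side");im=arm.snapshot("side");old=cv2.imread("pics/side0.png")
c=arm.get_calibration("wrist");w=arm.snapshot("wrist");cv2.imwrite("pics/f.png",w);cv2.imwrite("pics/fs.png",im)
# key top silhouette in wrist view: dark handle
for z in(.119,.149): print(z,proj(c,np.array([.511,.303,z])),proj(S,np.array([.511,.303,z])))
p=proj(S,np.array([.511,.303,.119])).astype(int)
g=cv2.cvtColor(im,cv2.COLOR_BGR2GRAY)
print(p);print(g[p[1]-20:p[1]+24:2,p[0]-16:p[0]+18:2])
# moved things: frame difference
d=cv2.absdiff(im,old).max(axis=2);m=cv2.morphologyEx((d>40).astype(np.uint8),cv2.MORPH_OPEN,np.ones((3,3)))
for q in cv2.connectedComponentsWithStats(m)[2][1:]: print(q)
print(arm.state()["force"])
```

```text
0.119 [281.5194 145.4361] [263.3469 323.8921]
0.149 [281.4788 148.1694] [263.0123 315.3138]
[263 323]
[[ 41 101 199 204 203 202 204 202 201 199 200 204 201 165 118 118 115]
 [ 43 101 198 202 204 205 204 202 201 200 197 200 182 120 119 117 113]
 [ 61 182 201 202 201 206 205 205 202 201 202 196 133 119 118 114 111]
 [ 68 169 205 204 203 206 205 203 198 199 202 178  84 109 113 111 107]
 [182 204 203 203 201 199 201 201 199 204 201 178  66  61  68  81 100]
 [205 201 204 204 203 201 202 198 203 204 205 185  64  57  57  58  60]
 [202 201 204 204 204 203 204 207 206 203 204 182  62  57  58  58  54]
 [165 201 203 202 201 202 204 202 142 135 149 174  62  58  57  55  58]
 [109 161 200 204 204 203 205 180  40  32  59 179  70  57  56  58  60]
 [108 136 200 203 206 208 207 175  28  32  43 193 115  92  71  63  59]
 [107 145 203 202 202 203 204 139  31  31  42 177 110 108 109 104  85]
 [112 181 200 200 203 204 200  94  30  33  42 178 124 113 111 109 109]
 [183 201 200 200 204 206 200  73  32  31  40 201 206 169 122 118 111]
 [199 202 203 202 202 158 145  49  34  31  34 186 205 201 205 203 184]
 [20
[... 734 characters left out ...]
[452 107   7  21  83]
[ 234  109   61  164 4376]
[416 158  36 118 994]
[456 159  34  10 196]
[453 181  18  57 506]
[280 200   5   5  21]
[288 201  12   9  55]
[282 215   4   3  12]
[480 214  22  89 921]
[293 218   8   8  48]
[286 229   9   6  32]
[264 230   3   4  12]
[297 233   6   9  30]
[288 241   6  11  57]
[276 243   6  10  46]
[299 244   4   3  12]
[434 246   4   4  15]
[441 252   9   6  40]
[258 272  15  14 154]
[283 274  21  40 408]
[414 278  11  21 161]
[424 301   6   6  28]
[ 300  305  171  115 6478]
[261 317   8  14 103]
[488 324   4   9  30]
[479 361   4   9  32]
[480 374   5  11  47]
[ 234  377   57   43 1536]
[259 378   7   7  41]
[485 403   9  17  77]
[ 0.3558 -0.5322  0.8083]
```

```bash
python3 -c "
from h import *
S=arm.get_calibration('side')
for y in(.273,.333):print(proj(S,np.array([.511,y,.119])))
print(arm.finish_job())"
```

```text
[265.2669 315.0668]
[261.3475 333.0819]
the job is handed in; nothing more can be done
None
```

I handed the job in at about 21 s of the 58 s allowed: head locked in the soldering notch (plunger home to within about 3 mm by camera), then the black key seated flange-down in the switch and released, with the spare case, screwdriver and meter never touched by any move.

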